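# Fit the second spool mast in the slotted rail

### The job

Fit the loose mast to the spool stand: take it from the orange rest, stand it upright in the green socket block and let go; then take it afresh, lower its hammer head lengthwise through the rail's slot at the yellow mark, and give it a quarter turn so that the head lies square across the slot under both lips, like the mast already fitted. Leave it at the mark, seated flat on the rail, upright and released, and do not knock the other things on the desk about.

Things in the scene. Friction and masses are not known exactly. Their poses are not given: they have to be found in the camera images.
- mast: Loose mast, 151.5 mm, 220 g; origin: centre of the head's end; z runs to the wing, level x at start. Along z (mm): 0-9 steel head, 36 (x) by 14 (y); 9-17.5 neck, 14 round; 17.5-25.5 black collar, 54 round; 25.5-115.5 white shaft, 22 square; 115.5-151.5 blue wing, 40 (x, as the head) by 16 (y). It starts in the orange rest, wing end high, and lifts out upwards.
- rest: Fixed orange rest, foot 125 x 60 mm; origin on the desk under the mast's middle. The mast lies in it 20 degrees from level, wing high towards the rest's -x, head end at x 70.5, z 46 mm against a stop. Its shaft lies in a U cradle, 25 mm between cheeks that end 2 mm above the shaft's centre line. The wing sticks out free, its middle 92 mm above the desk.
- socket: Fixed green block, 84 x 84 x 30 mm high; origin under its middle. In its top a 44 x 44 mm square pocket 24 mm deep, sides along its x and y. The mast's head and neck go in, the collar rests on the block's top; the mast's origin is then 12.5 mm above the desk.
- rail: Fixed aluminium rail, 60 mm wide, top 50 mm high, on a white foot 120 x 285 x 12 mm; origin on the desk under the yellow mark, y along the slot, rail from y -165 to +90 mm. Slot 18 mm wide between lips 6 mm thick; below them a channel 46 mm wide, 22 mm deep. A first, equal mast is fitted at y -120 mm, head and wing across the slot, its top 184 mm high.
- slot_mark (a point): The yellow mark: point in the middle of the slot at the rail's top face (50 mm above the desk), where the mast's centre line belongs. Axes as the rail's. A seated mast has its collar on the rail's top and its origin 17.5 mm below this point.
- mouse: Black computer mouse, 105 x 60 x 33 mm, loose; origin under its middle. Leave alone.
- glue: Glue bottle with red cap, 60 mm across, 150 mm high, loose, standing near the middle between the robot and the rail; origin under its middle. Leave alone.
- driver: Screwdriver with yellow handle, 190 mm long, lying; loose; origin under its middle. Leave alone.
- spool: Blue filament spool lying flat, 180 mm across, 60 mm high, loose; origin under its middle. Leave alone.
- gear: Yellow printed hub, 76 mm across, 30 mm high, loose; origin under its middle. Leave alone.
- tray: Grey open parts tray, 120 x 160 x 45 mm, loose; origin under its middle. Leave alone.
- bracket: Green printed bracket, 70 x 50 x 60 mm high, loose; origin under its middle. Leave alone.
- can: Spray can with white cap, 60 mm across, 170 mm high, loose, standing at the robot's right; origin under its middle. Leave alone.
Mind the look-alikes: they are no part of the job. Leave any purple look-alike of the mast alone.

How it is judged (in metres and radians):
On the way, in this order (a step that is already met when the one before it is completed fails the run):
1. the mast stands upright in the green socket block, let go (horizontal distance between mast and socket below 0.01 m and height (world z) of mast below 0.0155 m and angle between mast's own z axis and vertical below 0.08 rad and contact force between mast and the fingers below 0.05 N), for 0.2 s.
2. the mast's head has gone down through the slot at the yellow mark, lengthwise (horizontal distance between mast and slot_mark below 0.015 m and z of mast in the frame of slot_mark below -0.0145 m and angle between mast's own z axis and vertical below 0.15 rad and angle between the x axis of mast and the y axis of rail, either way round below 0.45 rad), for 0.1 s.
At the end, for the whole second after the job is handed in: The mast stands released and at rest at the yellow mark (within 15 mm), upright within 0.06 rad, collar down on the rail (within 2 mm), head across the slot within 0.2 rad of square (horizontal distance between mast and slot_mark below 0.015 m and z of mast in the frame of slot_mark between -0.0205 and -0.0155 m and angle between the x axis of mast and the x axis of rail, either way round below 0.2 rad and angle between mast's own z axis and vertical below 0.06 rad and linear speed of mast below 0.02 m/s and contact force between mast and the fingers below 0.05 N); the robot touches nothing.
It fails at once if another thing on the desk is moved more than 30 mm (distance of any of mouse, glue, driver, spool, gear, tray, bracket, can from where it was at the start of the episode above 0.03 m).
It fails at once if the glue bottle or the spray can is tipped over (angle between any of glue, can's own z axis and vertical above 0.7 rad).
It also fails if it takes over 67 s, if anything falls off the work surface, if the arm or the gripper's body presses on something with over 40 N, if the wrist force passes 120 N, or if a joint passes its speed limit or range.

### The arm

A 6-joint arm with a two-finger parallel gripper is mounted at the origin on the work surface. World frame = base frame: x ahead of the robot, y to its left, z up, the work surface at z = 0. Lengths are in mm, angles in rad, forces in N, time in s.
With the tool pointing down it reaches from about 275 to 1000 mm from the base axis. Payload 8.4 kg.
Tool frame: the origin (TCP) lies at the very end of the fingers, on their centre line; the grasp point (between the pads) lies 19 mm behind it; x points along the fingers, y is the direction in which the jaws open and shut, and the axes are right-handed (so a half turn about x gives the same grasp; the last joint's range is limited). The gripper opens to 85 mm and grips with 20 to 120 N. Pads are 22 mm wide; open, the fingers measure 114 mm over their backs; the gripper's body (76 mm by 85 mm) begins 54 mm behind the grasp point. The pads swing forward as they close: fully open they stand 13 mm farther back than shut.
Start: joints at [1.105, 0.353, 1.633, -0, 1.155, -0.002], TCP at [279.593, 558.977, 231.281] pointing down, gripper open.
Joint ranges: [-2.63, 2.63], [-0.92, 2.1], [0.06, 2.66], [-1.3, 4.44], [0, 2.69], [-3.02, 3.02]. Speed limits (rad/s): [2.22, 2.22, 2.79, 3.14, 3.14, 3.14].

### API

Orientations are given as a rotation vector (axis times angle).
In Python, from cell import robot gives the robot as it stands.
- The arm moves only by the tool carry_out, never from a script. Its argument "series" is a list of rows, each a list of 5 numbers: the finger opening in m, from 0 to 0.0854, then the shift along the tool's x, y, z in m, then the turn about the tool's x in degrees. In form: [[jaw, tx, ty, tz, spin], ...]. A call has 1 to 12 rows; each row is the pose to reach, as a shift and turn from the pose measured when the call began, along the tool's axes at that moment; what a row does not reach only later rows make up. A row lasts 1/8 s, in which the tool goes at most 62.5 mm and 10.7 degrees, less where a joint would pass 70% of its speed; a pose out of reach is approached as far as the arm can. A call with a gripper value outside its range is refused whole. The fingers move at their own pace and stop on an object; the grip force is fixed at half the most. Time passes only in rows, so rows that repeat a pose let the fingers close. It gives the time, the measured TCP pose, the force and the opening at its end, in the units of the state.
- robot.sense(): the state, without advancing time (a new reading comes with each control period).
- robot.camera(name): name is "scene" or "side" or "wrist"; returns a dict with "frame" (400x640x3 uint8, red, green, blue), "camera_matrix" (3x3 intrinsics, pixels), "pose" (4x4, takes a point from camera to world coordinates); the wrist camera has in their place "mount" (4x4, takes a point from camera to tool coordinates, whose origin is the TCP and whose axes are the tool frame's). Camera axes: x right, y up, looking along -z (the intrinsics and any distortion apply to the point x, -y, -z); pixel columns grow to the right and rows downward; lengths in mm; the calibration is good to about 2 mm. A picture is of the moment at which its call begins: read the wrist's pose just before it. There is no depth.
- robot.close_job(): hands the job in, once; it reports no verdict.
The state is a dict: "clock": time; "q": joint angles; "qvel": joint speeds; "joint_torque": joint torques, N m; "tool_pos": TCP position; "orientation": TCP orientation; "contact_force": force on the tool from outside, world axes, zero at the start; "wrist_torque": the same for the moment, N m; "width": finger opening in mm.
Only numpy, scipy, OpenCV 4.12 (cv2) and the standard library are available. Lean on these libraries where they do the work, as an engineer would, in place of code of your own. Each camera call takes 0.05 s, during which the arm holds its last target.

## Working session

There is one attempt and no reset: what is moved stays moved. The work goes in short steps, Python scripts to look and compute and a tool call to move; the robot and the scene stay as the last step left them, time stands still between calls to the robot, and variables do not carry over. Pictures are saved under pics/ and viewed, and the job is handed in when it is done.

Besides the shell and the picture viewer there is one more tool, called after "Request:" as name(argument=value, ...) on one line, values as JSON. carry_out: Moves the arm, as the interface text tells. Its arguments: {"type":"object","properties":{"series":{"type":"array"}},"required":["series"]}

```bash
ls; mkdir -p pics; python3 - <<'E'
from cell import robot
import cv2
print(robot.sense())
for n in ("scene","side","wrist"):
    c=robot.camera(n)
    cv2.imwrite(f"pics/{n}0.png",c["frame"][:,:,::-1])
    print(n,{k:v for k,v in c.items() if k!="frame"})
E
```

```text
pics
{'clock': 0.0, 'q': array([ 1.10461199e+00,  3.53688407e-01,  1.63412368e+00, -3.68620734e-06,
        1.15518870e+00, -2.38333230e-03]), 'qvel': array([-0.00102629, -0.00115832,  0.00045821, -0.00015878, -0.00111309,
        0.0012105 ]), 'joint_torque': array([ 2.12960681e-04, -6.05242109e+01, -3.42064512e+01,  5.19861419e-05,
        9.31089395e-03, -5.81780640e-06]), 'tool_pos': array([279.37531162, 558.55962234, 230.54100386]), 'orientation': array([ 0.36260704,  1.54035437, -0.36477573]), 'contact_force': array([-0.02795191,  0.70901202,  0.31916132]), 'wrist_torque': array([-0.01437783,  0.01551781, -0.03361398]), 'width': 85.52309360365672}
scene {'camera_matrix': array([[361.97114633,   0.        , 318.94329834],
       [  0.        , 361.97114633, 196.42607927],
       [  0.        ,   0.        ,   1.        ]]), 'pose': array([[-2.83604381e-01, -7.68680678e-01,  5.73322396e-01,
         1.19675293e+03],
       [ 9.58752590e-01, -2.15427786e-01,  1.85430149e-01,
         1.68929624e+02],
       [-1.90269984e-02,  6.02263135e-01,  7.98070855e-01,
         9.49318934e+0
[... 448 characters left out ...]
      [-1.70273789e-02,  7.64545092e-01,  6.44345304e-01,
         1.08842924e+03],
       [ 0.00000000e+00,  0.00000000e+00,  0.00000000e+00,
         1.00000000e+00]])}
wrist {'camera_matrix': array([[342.0673852 ,   0.        , 317.8406002 ],
       [  0.        , 342.0673852 , 196.55452047],
       [  0.        ,   0.        ,   1.        ]]), 'mount': array([[ 9.51497857e-04,  3.24823296e-01, -9.45774244e-01,
        -1.42478717e+02],
       [ 9.99999058e-01,  6.26435706e-04,  1.22119827e-03,
         3.00934378e-01],
       [ 9.89140403e-04, -9.45774515e-01, -3.24822394e-01,
        -8.31218988e+01],
       [ 0.00000000e+00,  0.00000000e+00,  0.00000000e+00,
         1.00000000e+00]])}
```

View pics/scene0.png

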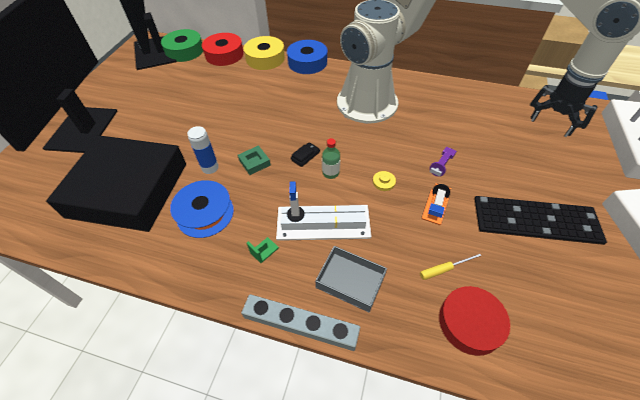

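View pics/side0.png

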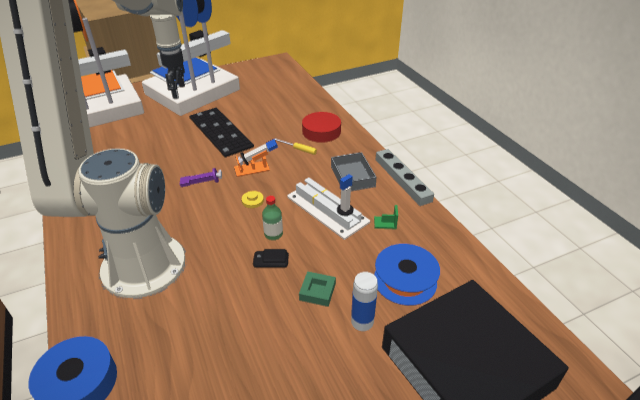

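View pics/wrist0.png

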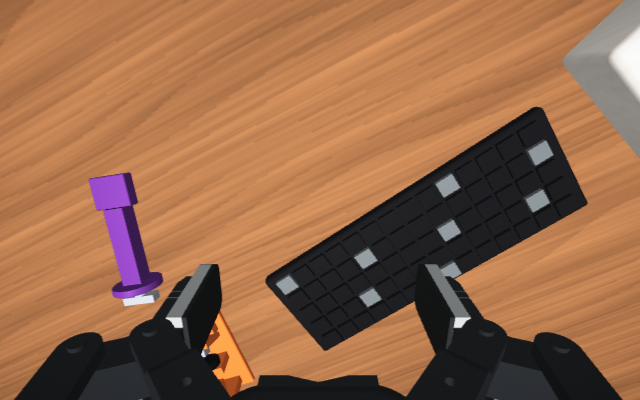

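```bash
python3 - <<'E'
import cv2
a=cv2.imread("pics/scene0.png"); b=cv2.imread("pics/side0.png")
def crop(im,x0,y0,w,h,s,n): cv2.imwrite(n,cv2.resize(im[y0:y0+h,x0:x0+w],None,fx=s,fy=s,interpolation=cv2.INTER_CUBIC))
crop(a,400,140,80,90,6,"pics/c_scene_rest.png")
crop(a,225,140,160,110,5,"pics/c_scene_rail.png")
crop(b,225,125,100,60,8,"pics/c_side_rest.png")
crop(b,240,170,160,140,4,"pics/c_side_rail.png")
E
```

```text
(no output)
```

View pics/c_scene_rest.png

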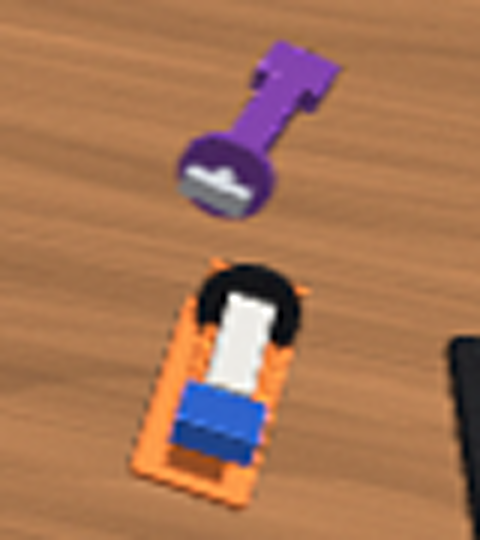

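View pics/c_scene_rail.png

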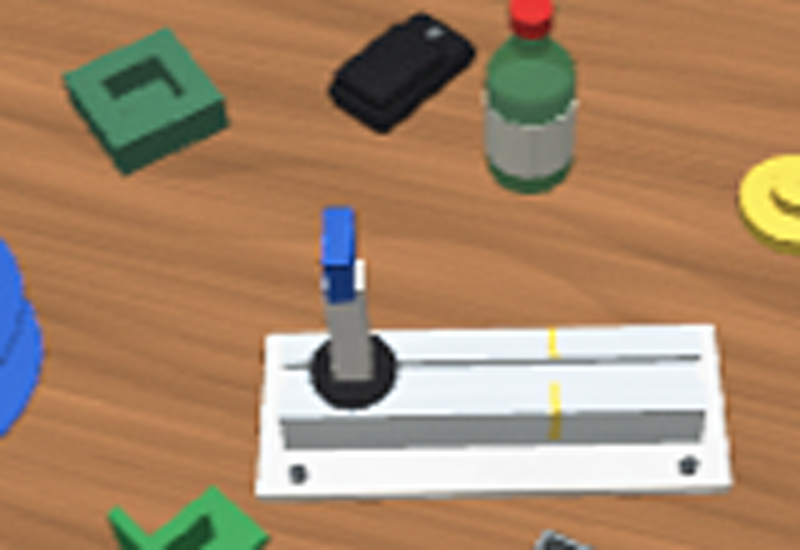

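View pics/c_side_rest.png

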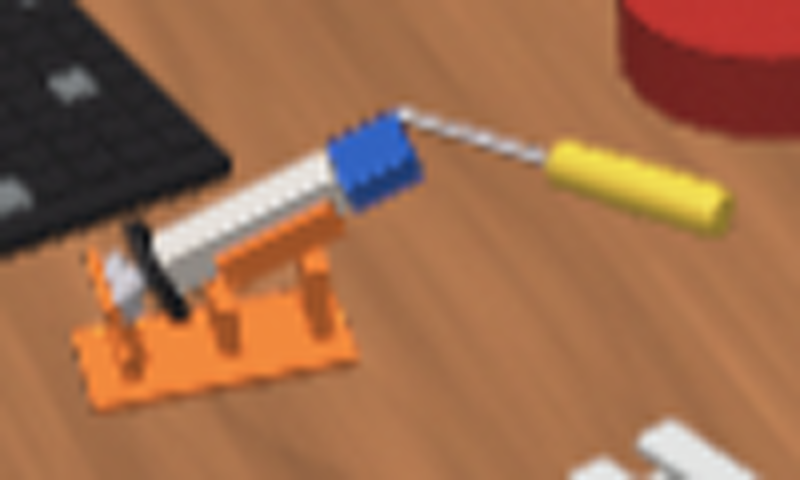

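View pics/c_side_rail.png

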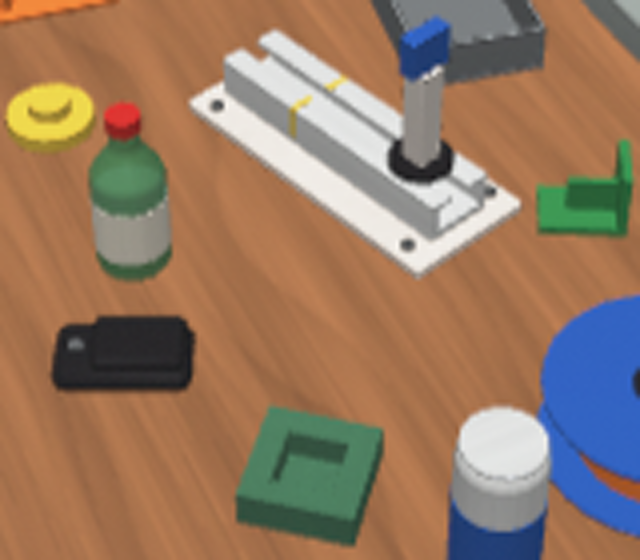

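```bash
python3 - <<'E'
import cv2
a=cv2.imread("pics/scene0.png"); b=cv2.imread("pics/side0.png")
def crop(im,x0,y0,w,h,s):
    o=cv2.resize(im[y0:y0+h,x0:x0+w],None,fx=s,fy=s,interpolation=cv2.INTER_NEAREST)
    for i in range(0,w,5): cv2.putText(o,str(x0+i),(i*s,8),0,.3,(0,255,0)); cv2.line(o,(i*s,10),(i*s,14),(0,255,0))
    for i in range(0,h,5): cv2.putText(o,str(y0+i),(0,i*s+4),0,.3,(0,255,0)); cv2.line(o,(20,i*s),(24,i*s),(0,255,0))
    return o
cv2.imwrite("pics/z1.png",crop(a,418,180,36,48,12))
cv2.imwrite("pics/z2.png",crop(b,230,135,50,45,14))
cv2.imwrite("pics/z3.png",crop(a,270,200,110,45,7))
cv2.imwrite("pics/z4.png",crop(b,285,172,90,70,8))
cv2.imwrite("pics/z5.png",crop(a,232,140,44,38,14))
cv2.imwrite("pics/z6.png",crop(b,295,265,46,46,12))
E
```

```text
(no output)
```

View pics/z1.png

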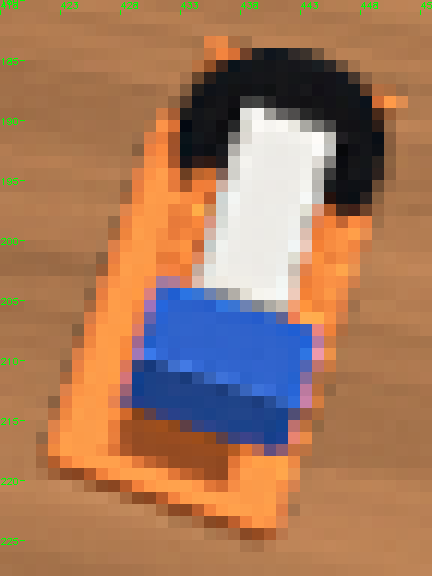

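View pics/z2.png

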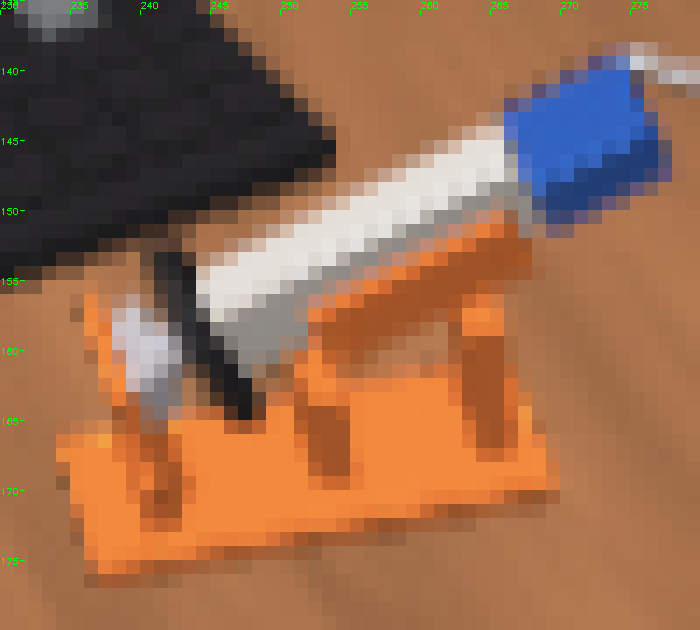

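View pics/z3.png

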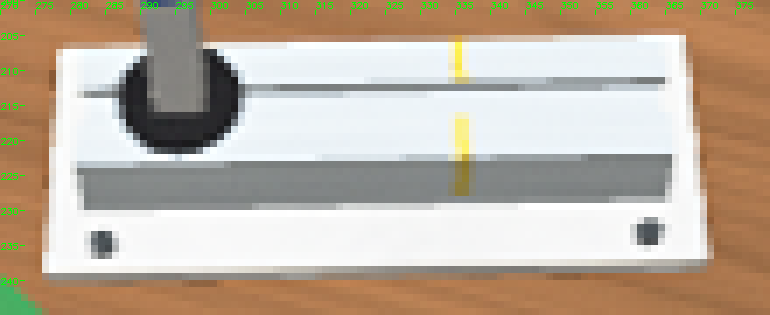

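View pics/z4.png

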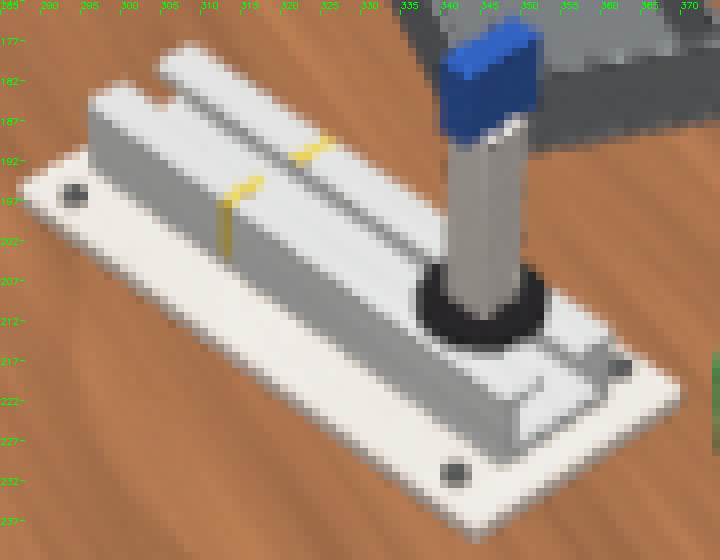

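View pics/z5.png

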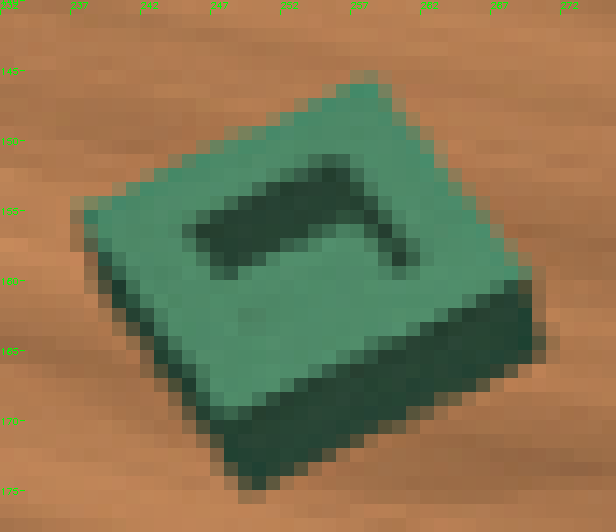

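View pics/z6.png

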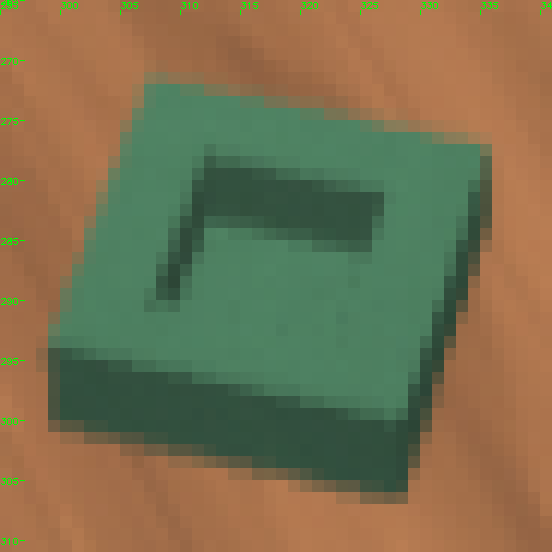

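```bash
cat > h.py <<'E'
import numpy as np, cv2
from scipy.optimize import least_squares
from scipy.spatial.transform import Rotation as R
K={}; P={}
K['scene']=np.array([[361.97114633,0,318.94329834],[0,361.97114633,196.42607927],[0,0,1]])
P['scene']=np.array([[-2.83604381e-01,-7.68680678e-01,5.73322396e-01,1.19675293e+03],[9.58752590e-01,-2.15427786e-01,1.85430149e-01,1.68929624e+02],[-1.90269984e-02,6.02263135e-01,7.98070855e-01,9.49318934e+02],[0,0,0,1]])
K['side']=np.array([[488.19605066,0,309.5937303],[0,488.19605066,199.21884962],[0,0,1]])
P['side']=np.array([[9.11740035e-01,2.76398096e-01,-3.03865433e-01,6.44822162e+01],[-4.10414641e-01,5.82301378e-01,-7.01772704e-01,-1.12152637e+03],[-1.70273789e-02,7.64545092e-01,6.44345304e-01,1.08842924e+03],[0,0,0,1]])
Kw=np.array([[342.0673852,0,317.8406002],[0,342.0673852,196.55452047],[0,0,1]])
M=np.array([[9.51497857e-04,3.24823296e-01,-9.45774244e-01,-1.42478717e+02],[9.99999058e-01,6.26435706e-04,1.22119827e-03,3.00934378e-01],[9.89140403e-04,-9.45774515e-01,-3.24822394e-01,-8.31218988e+01],[0,0,0,1]])
def tool(s):
    T=np.eye(4); T[:3,:3]=R.from_rotvec(s['orientation']).as_matrix(); T[:3,3]=s['tool_pos']; return T
def proj(X,k,p):
    X=np.atleast_2d(X); c=(X-p[:3,3])@p[:3,:3]
    return np.c_[k[0,0]*c[:,0]/-c[:,2]+k[0,2], -k[1,1]*c[:,1]/-c[:,2]+k[1,2]]
def ray(uv,z,k,p):
    d=p[:3,:3]@np.array([(uv[0]-k[0,2])/k[0,0],-(uv[1]-k[1,2])/k[1,1],-1]); o=p[:3,3]
    return o+d*(z-o[2])/d[2]
def place(X,v):
    c,s=np.cos(v[2]),np.sin(v[2]); X=np.atleast_2d(np.array(X,float))
    return X@np.array([[c,s,0],[-s,c,0],[0,0,1]])+[v[0],v[1],0]
def fit(obs,v0):
    # obs list of (cam,(X),(u,v)) ; cam name or (K,P)
    def res(v):
        o=[]
        for c,X,uv in obs:
            k,p=(K[c],P[c]) if isinstance(c,str) else c
            o.append(proj(place(X,v),k,p)[0]-uv)
        return np.ravel(o)
    r=least_squares(res,v0,loss='soft_l1'); return r.x,res(r.x).reshape(-1,2)
d=np.array([-np.cos(np.radians(20)),0,np.sin(np.radians(20))]); n=np.array([np.sin(np.radians(20)),0,np.cos(np.radians(20))])
def mr(z,x,y): return np.array([70.5,0,46])+z*d+np.array([0,x,0])+y*n
E
python3 - <<'E'
from h import *
np.set_printoptions(precision=1,suppress=True)
S='scene';T='side'
# socket: top corners
def c(x0,y0,s,u,v): return (x0+u/s-.5,y0+v/s-.5)
sa=[(78,208),(370,75),(530,270),(225,420)]
sb=[(48,348),(148,80),(490,142),(405,422)]
w=[ray(c(232,140,14,*q),30,K[S],P[S]) for q in sa]; print("sock scene",np.array(w),np.mean(w,0))
w2=[ray(c(295,265,12,*q),30,K[T],P[T]) for q in sb]; print("sock side",np.array(w2),np.mean(w2,0))
for w in (w,w2):
    for i in range(4): 
        e=w[(i+1)%4]-w[i]; print(np.hypot(*e[:2]),np.degrees(np.arctan2(e[1],e[0])))
# rail
obs=[]
L=[(S,(-60,105,12),(685,38)),(S,(60,105,12),(708,262)),(S,(60,-180,12),(45,270)),(S,(-60,-180,12),(60,50))]
for q in L: obs.append((q[0],q[1],c(270,200,7,*q[2])))
for X,uv in [((30,0,50),(462,155)),((30,-165,50),(78,166)),((30,90,50),(672,157)),((30,0,12),(462,196))]: obs.append((S,X,c(270,200,7,*uv)))
for X,uv in [((-30,0,50),(224,200)),((30,0,50),(333,140)),((-30,90,50),(90,95)),((-30,-165,50),(512,400)),((-60,-180,12),(475,535)),((60,-180,12),(680,392)),((-60,105,12),(20,188))]: obs.append((T,X,c(285,172,8,*uv)))
v,r=fit(obs,(700,0,0)); print("rail",v,np.degrees(v[2]));print(r.T)
obs=[]
for X,uv in [(mr(115.5,20,8),(157,287)),(mr(115.5,-20,8),(320,330)),(mr(151.5,20,8),(133,360)),(mr(151.5,-20,8),(307,405)),(mr(151.5,20,-8),(125,405)),(mr(151.5,-20,-8),(287,450)),((-62.5,30,0),(50,475)),((-62.5,-30,0),(270,540))]: obs.append((S,X,c(418,180,12,*uv)))
for s in (1,-1):
  o=[(a,b*np.array([1,s,1]),u) for a,b,u in obs]
  v,r=fit(o,(550,350,3)); print("rest",v,np.degrees(v[2]));print(r.T)
E
```

```text
sock scene [[ 436.5 -373.8   30. ]
 [ 373.4 -320.8   30. ]
 [ 426.  -256.5   30. ]
 [ 492.  -310.    30. ]] [ 432.  -315.3   30. ]
sock side [[ 371.7 -321.1   30. ]
 [ 425.2 -257.    30. ]
 [ 490.4 -308.8   30. ]
 [ 436.3 -374.5   30. ]] [ 430.9 -315.3   30. ]
82.43932690206533 139.9600525954118
83.03412721183828 50.70704085544548
84.94933151239788 -39.02179128458469
84.54838170127361 -130.99826523070294
83.53003754327541 50.15318871589341
83.33771289793646 -38.49644124590651
85.07990758037764 -129.52740313238291
83.78989246539913 140.43724642536273
rail [598.9  25.5   0.3] 16.734420532281014
[[ 0.1  0.3 -0.4  0.   0.1 -0.8  0.7 -0.1  0.6  0.3  0.  -0.6  0.1  1.1
  -0.3]
 [-0.8 -0.1  0.  -1.2  0.2 -0.6 -0.5  1.2  0.1 -0.   0.7  0.2 -1.  -0.5
  -0.7]]
rest [480.9 311.8 -34.6] -1985.0499743831022
[[ 0.   0.4  0.7  0.5 -0.2  0.5 -2.9 -1.6]
 [-1.2 -0.8 -0.8 -0.4 -0.   0.4  6.7  7.3]]
rest [595.2 322.7   6.6] 375.94463166492505
[[ -0.1   0.6   0.8   0.4  -0.1   0.4  -2.9  -1.6]
 [ 13.7  10.1  -4.7  -8.5  -6.9 -10.7   7.5   2. ]]
```

```bash
python3 - <<'E'
from h import *
np.set_printoptions(precision=1,suppress=True)
S='scene';T='side'
def c(x0,y0,s,u,v): return (x0+u/s-.5,y0+v/s-.5)
obs=[]
for X,uv in [(mr(115.5,20,8),(157,287)),(mr(115.5,-20,8),(320,330)),(mr(151.5,20,8),(133,360)),(mr(151.5,-20,8),(307,405)),(mr(151.5,20,-8),(125,405)),(mr(151.5,-20,-8),(287,450))]: obs.append((S,X,c(418,180,12,*uv)))
for X,uv in [(mr(115.5,-20,8),(508,100)),(mr(151.5,-20,8),(630,48)),(mr(151.5,20,-8),(668,175)),(mr(115.5,20,-8),(545,237))]: obs.append((T,X,c(230,135,14,*uv)))
v,r=fit(obs,(480,311,3.05)); print("rest",v,np.degrees(v[2]));print(r.T)
a=cv2.imread("pics/scene0.png"); b=cv2.imread("pics/side0.png")
Z=[]
for z0,z1,hx,hy in [(115.5,151.5,20,8),(25.5,115.5,11,11),(0,9,18,7)]:
  C=[(z,x,y) for z in(z0,z1) for x in(-hx,hx) for y in(-hy,hy)]
  for p in C:
    for q in C:
      if p<q and sum(abs(i-j)>0 for i,j in zip(p,q))==1: Z.append((mr(*p),mr(*q)))
for n_,im,x0,y0,w,h in ((S,a,410,170,60,65),(T,b,225,130,60,55)):
  s=10;o=cv2.resize(im[y0:y0+h,x0:x0+w],None,fx=s,fy=s,interpolation=cv2.INTER_NEAREST)
  for p,q in Z:
    u=[tuple(int(round(t)) for t in (proj(place(e,v),K[n_],P[n_])[0]+.5-[x0,y0])*s) for e in (p,q)]
    cv2.line(o,u[0],u[1],(0,255,0),1)
  cv2.imwrite(f"pics/ov_{n_}.png",o)
print("wing mid",place(mr(133.5,0,0),v),"head",place(mr(0,0,0),v))
for nm,uv in (("gluecap",(331,143)),):
    print(nm, ray(uv,150,K[S],P[S]))
print("can", ray((197,131),170,K[S],P[S]), "gear",ray((384,178),30,K[S],P[S]),"mouse",ray((305,154),20,K[S],P[S]))
E
```

```text
rest [482.5 313.9   3. ] 172.4128187118426
[[ 0.2  0.5  0.4  0.  -0.6 -0.1 -0.4 -0.4  1.1  1.1]
 [-1.  -0.1 -0.7  0.1 -0.   0.9  0.7 -0.  -0.1 -0.1]]
wing mid [[537.  306.6  91.7]] head [[412.6 323.2  46. ]]
gluecap [412.7 -39.7 150. ]
can [ 492.9 -455.8  170. ] gear [405.5 140.2  30. ] mouse [ 362.4 -147.7   20. ]
```

View pics/ov_scene.png

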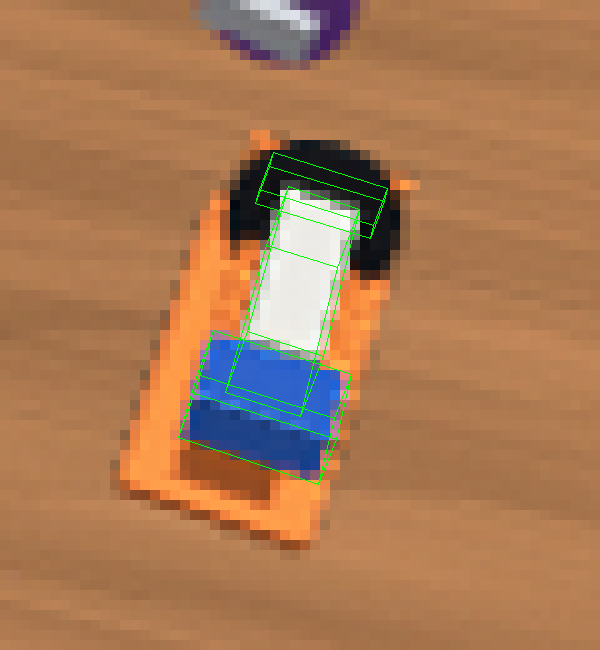

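View pics/ov_side.png

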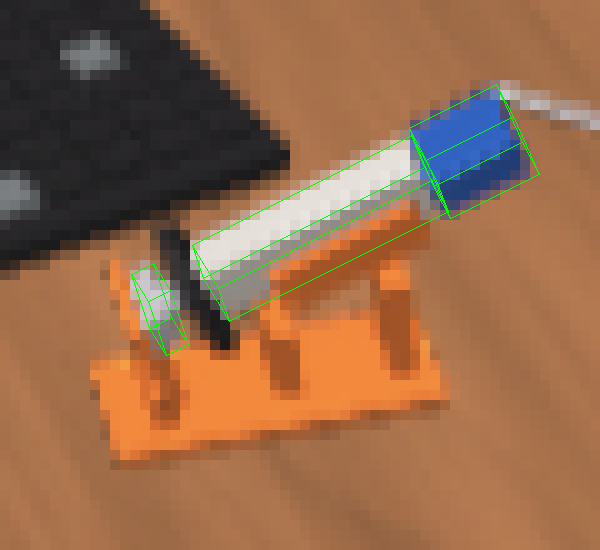

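```bash
cat >> h.py <<'E'
def plan(s,tcp,jawdeg=None):
    """shift in tool axes & spin (deg) to put TCP at tcp with tool y along world yaw jawdeg (mod 180)"""
    T=tool(s); sh=T[:3,:3].T@(np.array(tcp)-T[:3,3])
    out=sh/1000
    y=T[:3,1]; cur=np.degrees(np.arctan2(y[1],y[0])); 
    if jawdeg is None: return np.round(out,4),cur
    dw=(jawdeg-cur+90)%180-90   # world ccw about +z; tool x is down -> spin=-dw
    return np.round(out,4),round(cur,1),"spin",round(-dw,1),"or",round(-dw-180*np.sign(-dw),1)
E
python3 - <<'E'
from h import *
from cell import robot
s=robot.sense(); print(np.round(tool(s),3)); 
print(plan(s,(600,0,100)))
print(plan(s,(537,306.6,230),82.4))
print("q",s['q'])
E
```

```text
[[-0.00000e+00  4.47000e-01  8.94000e-01  2.79454e+02]
 [-1.00000e-03  8.94000e-01 -4.47000e-01  5.58647e+02]
 [-1.00000e+00 -1.00000e-03  0.00000e+00  2.30711e+02]
 [ 0.00000e+00  0.00000e+00  0.00000e+00  1.00000e+00]]
(array([ 0.1311, -0.3561,  0.5366]), np.float64(63.42367354225331))
(array([ 0.0008, -0.1102,  0.3431]), np.float64(63.4), 'spin', np.float64(-19.0), 'or', np.float64(161.0))
q [ 1.10456969e+00  3.53544323e-01  1.63393744e+00 -1.73188013e-05
  1.15520928e+00 -2.37523927e-03]
```

Request:
carry_out(series=[[0.0854,0,-0.02,0.06,-5],[0.0854,0,-0.04,0.12,-10],[0.0854,0,-0.06,0.18,-15],[0.0854,0,-0.08,0.24,-19],[0.0854,0,-0.1,0.3,-19],[0.0854,0,-0.11,0.323,-19],[0.0854,0,-0.11,0.323,-19],[0.0854,0,-0.11,0.323,-19]])

```text
clock: 1.15
tool_pos: [518.6, 316.1, 230.6]
orientation: [0.103, 1.569, -0.105]
contact_force: [-0.8, -0.4, 0.2]
width: 85.3
```

```bash
python3 - <<'E'
from h import *
from cell import robot
s=robot.sense(); c=robot.camera("wrist"); print(s['clock'],s['tool_pos'],s['q'])
np.save("w1.npy",tool(s)); cv2.imwrite("pics/w1.png",c["frame"][:,:,::-1])
E
```

```text
1.15 [518.59069925 316.11145346 230.59470217] [ 5.45045546e-01  3.27197045e-01  1.67226420e+00 -1.88942066e-04
  1.14359978e+00 -8.93278580e-01]
```

View pics/w1.png

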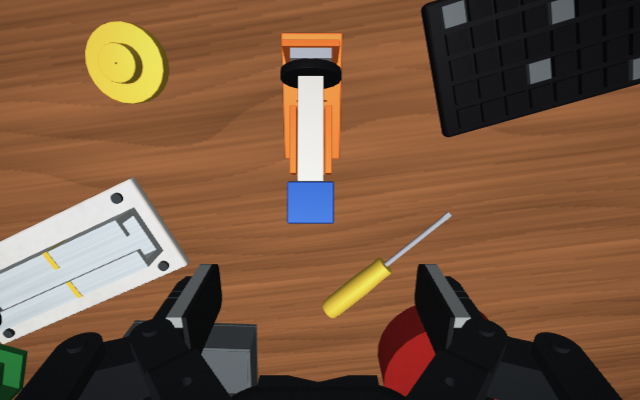

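```bash
python3 - <<'E'
from h import *
np.set_printoptions(precision=1,suppress=True)
im=cv2.imread("pics/w1.png")
cv2.imwrite("pics/w1c.png",cv2.resize(im[20:240,260:360],None,fx=2.7,fy=2.7,interpolation=cv2.INTER_CUBIC))
hsv=cv2.cvtColor(im,cv2.COLOR_BGR2HSV); m=cv2.inRange(hsv,(100,120,60),(125,255,255)); m[:150]=0;m[240:]=0;m[:,:250]=0;m[:,360:]=0
c=max(cv2.findContours(m,0,2)[0],key=cv2.contourArea); print(cv2.approxPolyDP(c,4,True)[:,0])
W=np.load("w1.npy")@M
obs=[((Kw,W),mr(115.5,20,8),(333.5,181)),((Kw,W),mr(115.5,-20,8),(287,181.8)),((Kw,W),mr(151.5,-20,8),(287,223.5)),((Kw,W),mr(151.5,20,8),(334.5,223))]
for s in (1,-1):
    o=[(a,b*np.array([1,s,1]),u) for a,b,u in obs]
    v,r=fit(o,(482,314,3.0)); print(v,np.degrees(v[2]),r.T); print(place(mr(133.5,0,0),v))
    for q in (mr(133.5,0,0),): print(proj(place(q,v),Kw,W))
E
```

```text
[[288 182]
 [288 222]
 [333 221]
 [332 182]]
[482.2 317.4   3. ] 171.512161594127 [[-43.7  49.7  49.1 -45.4]
 [ -0.1  -0.2   0.3   0.2]]
[[536.6 309.3  91.7]]
[[313.  202.4]]
[481.7 313.8   3. ] 173.20491798278337 [[ 0.2 -0.2  0.3 -0.2]
 [-0.1 -0.3  0.3  0.2]]
[[536.3 307.3  91.7]]
[[310.7 202.3]]
```

View pics/w1c.png

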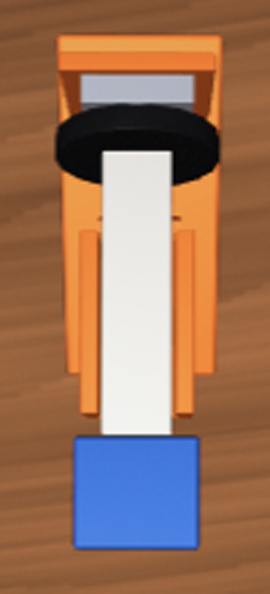

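```bash
python3 - <<'E'
from h import *
from cell import robot
s=robot.sense()
print(plan(s,(536.3,307.3,71),83.2))
E
```

```text
(array([ 0.1597, -0.0066,  0.0191]), np.float64(82.5), 'spin', np.float64(-0.7), 'or', np.float64(179.3))
```

Request:
carry_out(series=[[0.0854,0.04,-0.0066,0.0191,-0.7],[0.0854,0.09,-0.0066,0.0191,-0.7],[0.0854,0.14,-0.0066,0.0191,-0.7],[0.0854,0.1597,-0.0066,0.0191,-0.7],[0.0854,0.1597,-0.0066,0.0191,-0.7],[0.03,0.1597,-0.0066,0.0191,-0.7],[0.03,0.1597,-0.0066,0.0191,-0.7],[0.03,0.1597,-0.0066,0.0191,-0.7],[0.03,0.1597,-0.0066,0.0191,-0.7],[0.03,0.1597,-0.0066,0.0191,-0.7]])

```text
clock: 2.45
tool_pos: [537.2, 307.7, 72.6]
orientation: [0.094, 1.568, -0.094]
contact_force: [-0.9, 0.5, 7.6]
width: 39.4
```

```bash
cat > look.py <<'E'
import sys
from h import *
from cell import robot
for n in sys.argv[2].split(','):
    s=robot.sense(); c=robot.camera(n); f=c["frame"][:,:,::-1].copy()
    if n=='wrist': np.save(f"pics/{sys.argv[1]}.npy",tool(s))
    cv2.imwrite(f"pics/{sys.argv[1]}_{n}.png",f)
s=robot.sense(); print(round(s['clock'],2),np.round(s['tool_pos'],1),np.round(s['q'],2),np.round(s['contact_force'],1),np.round(s['wrist_torque'],2),s['width'])
E
python3 look.py g1 side,wrist; python3 -c "
import cv2;a=cv2.imread('pics/g1_side.png');cv2.imwrite('pics/g1c.png',cv2.resize(a[60:190,190:330],None,fx=4,fy=4))"
```

```text
2.55 [537.2 307.7  72.6] [ 0.52  0.53  1.76 -0.    0.85 -0.93] [-0.5 -0.2  6.7] [-0.    0.3   0.04] 39.114317487607615
```

View pics/g1c.png

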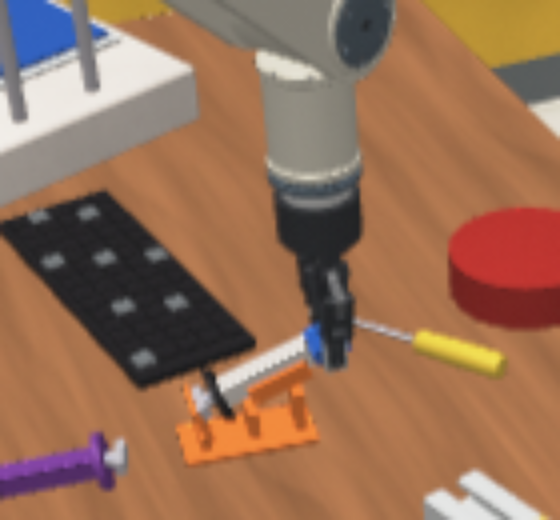

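View pics/g1_wrist.png

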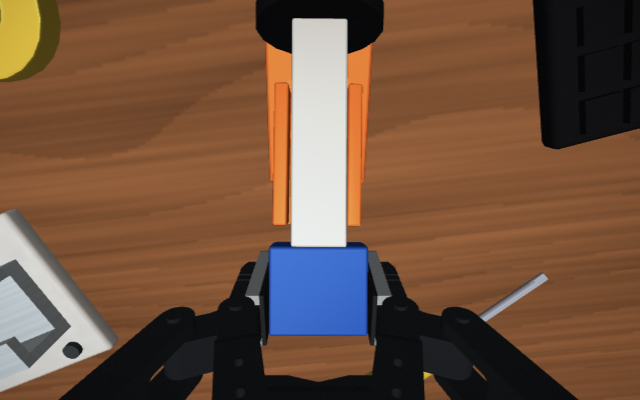

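Request:
carry_out(series=[[0.03,-0.02,0,0,0],[0.03,-0.045,0,0,0],[0.03,-0.08,0,0,0],[0.03,-0.11,0,0,0],[0.03,-0.11,0,0,0]])

```text
clock: 3.18
tool_pos: [538.7, 308.5, 186.4]
orientation: [0.097, 1.563, -0.091]
contact_force: [-0.3, -0.1, -1.4]
width: 39.1
```

```bash
python3 look.py g2 side,wrist; python3 -c "
import cv2;a=cv2.imread('pics/g2_side.png');cv2.imwrite('pics/g2c.png',cv2.resize(a[60:190,190:330],None,fx=4,fy=4))"
```

```text
3.27 [536.9 307.6 182.9] [ 0.52  0.39  1.69 -0.    1.06 -0.93] [-0.9  0.1 -1.4] [-0.04 -0.14  0.01] 38.777656137576365
```

View pics/g2c.png

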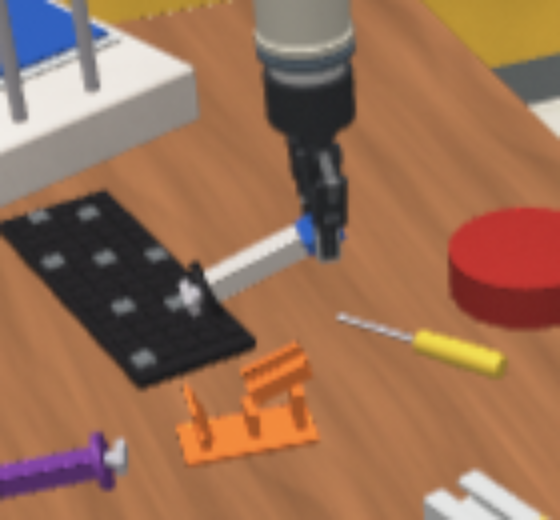

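View pics/g2_wrist.png

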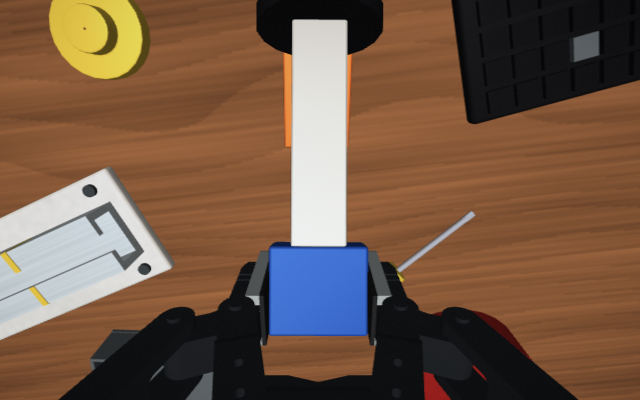

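```bash
python3 - <<'E'
from h import *
np.set_printoptions(precision=1,suppress=True)
def tri(obs):
    f=lambda X: np.ravel([proj(X,K[c],P[c])[0]-uv for c,uv in obs])
    r=least_squares(f,(420,320,50)); return r.x,r.fun
X,r=tri([('scene',(450.3,187.6)),('side',(235.8,155.2))]); print(X,r)
X2,r=tri([('scene',(435.5,183.2)),('side',(239.5,164.5))]); print(X2,r)
v=np.array([481.7,313.8,np.radians(173.2)])
for q in (X,X2): print(place(q-[v[0],v[1],0],(0,0,-v[2])))
# wrist view, stop top edges
W=np.load("w1.npy")@M
for uv in ((282,34),(342,34),(282,39),(342,39),(282,46),(341,46)):
  for z in (45,60): print(uv,z,place(ray(uv,z,Kw,W)-[v[0],v[1],0],(0,0,-v[2])))
E
python3 -c "
import cv2;a=cv2.imread('pics/w1.png');cv2.imwrite('pics/w1d.png',cv2.resize(a[25:125,270:355],None,fx=6,fy=6,interpolation=2))"
```

```text
[409.4 347.5  55.7] [ 0.3 -0.3  0.4  0.3]
[403.5 300.1  50.5] [-0.6  0.6 -0.7 -0.6]
[[ 75.7 -24.9  55.7]]
[[76.  22.9 50.5]]
(282, 34) 45 [[84.6 23.1 45. ]]
(282, 34) 60 [[82.9 21.7 60. ]]
(342, 34) 45 [[ 83.8 -29.2  45. ]]
(342, 34) 60 [[ 82.1 -28.3  60. ]]
(282, 39) 45 [[80.6 23.3 45. ]]
(282, 39) 60 [[79.1 21.9 60. ]]
(342, 39) 45 [[ 79.8 -29.2  45. ]]
(342, 39) 60 [[ 78.3 -28.3  60. ]]
(282, 46) 45 [[75.  23.6 45. ]]
(282, 46) 60 [[73.7 22.1 60. ]]
(341, 46) 45 [[ 74.2 -28.4  45. ]]
(341, 46) 60 [[ 72.9 -27.5  60. ]]
```

View pics/w1d.png

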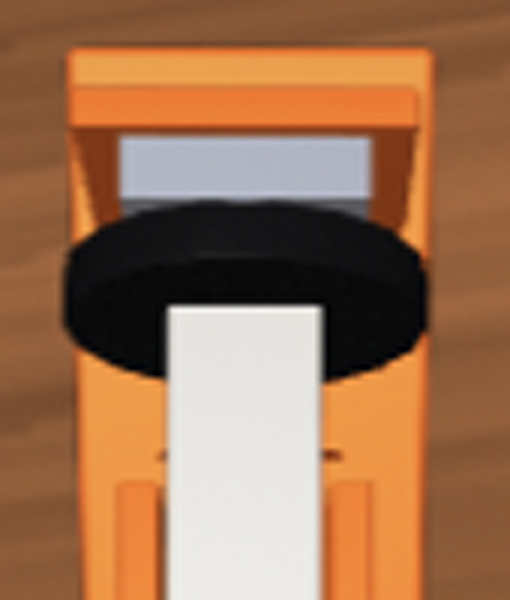

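```bash
cat >> h.py <<'E'
RV=(598.9,25.5,np.radians(16.73))
def rw(x,y,z): return place((x,y,z),RV)[0]
def wr(p): return place(np.array(p)-[RV[0],RV[1],0],(0,0,-RV[2]))[0]
E
python3 - <<'E'
from h import *
from cell import robot
s=robot.sense()
print(plan(s,rw(173,40,150),106.7), rw(173,40,150))
for uv in ((337,249),(386,264),(366,309),(316,290)): print(wr(ray(uv,45,K['scene'],P['scene'])))
E
```

```text
(array([ 0.0332, -0.1668,  0.2377]), np.float64(83.1), 'spin', np.float64(-23.6), 'or', np.float64(156.4)) [753.06275923 113.60700123 150.        ]
[117.77039313   1.12407993  45.        ]
[166.02525004 133.33659527  45.        ]
[290.1038843   68.50186334  45.        ]
[238.17469517 -58.01396925  45.        ]
```

Request:
carry_out(series=[[0.03,0,-0.03,0.04,-6],[0.03,0,-0.06,0.085,-12],[0.03,0,-0.09,0.13,-18],[0.03,0.01,-0.12,0.17,-23.6],[0.03,0.02,-0.15,0.215,-23.6],[0.03,0.033,-0.167,0.238,-23.6],[0.03,0.033,-0.167,0.238,-23.6],[0.03,0.033,-0.167,0.238,-23.6]])

```text
clock: 4.28
tool_pos: [752.2, 113.7, 148.8]
orientation: [-0.229, 1.56, 0.23]
contact_force: [-1.0, 0.5, -1.9]
width: 39.1
```

```bash
python3 look.py g3 side,wrist,scene; python3 - <<'E'
from h import *
from cell import robot
s=robot.sense()
print(plan(s,rw(173,40,60),106.7), wr(s['tool_pos']))
a=cv2.imread('pics/g3_side.png');b=cv2.imread('pics/g3_scene.png')
cv2.imwrite('pics/g3c.png',np.hstack([cv2.resize(a[60:200,270:410],(400,400)),cv2.resize(b[180:320,270:410],(400,400))]))
E
```

```text
4.42 [752.8 114.4 150.4] [ 0.15  0.63  1.37  0.    1.14 -1.72] [ 0.2  0.2 -1.8] [ 0.09 -0.08 -0.01] 38.79084537455589
(array([ 0.0904, -0.0009, -0.0001]), np.float64(106.8), 'spin', np.float64(0.1), 'or', np.float64(-179.9)) [172.96195058  40.83864348 150.39258296]
```

View pics/g3c.png

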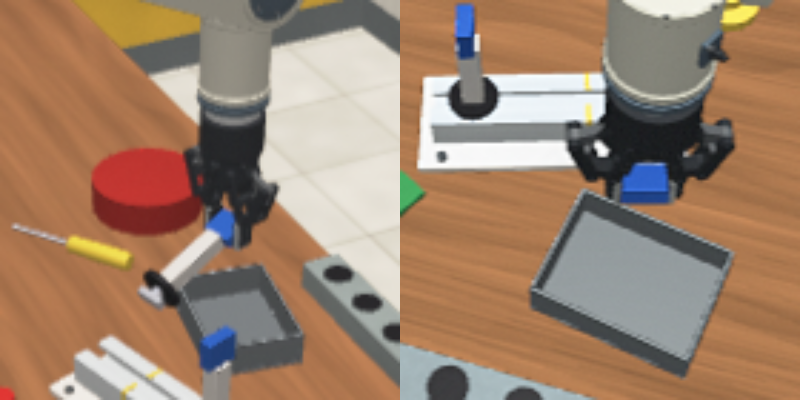

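View pics/g3_wrist.png

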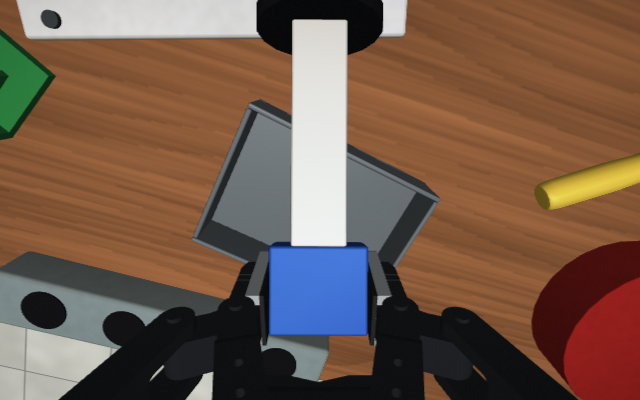

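Request:
carry_out(series=[[0.03,0.03,0,0,0],[0.03,0.06,0,0,0],[0.03,0.085,0,0,0],[0.03,0.0895,0,0,0],[0.03,0.0895,0,-0.005,0],[0.03,0.0895,0,-0.011,0],[0.03,0.0895,0,-0.011,0]])

```text
clock: 5.3
tool_pos: [742.4, 111.2, 62.2]
orientation: [-0.23, 1.556, 0.231]
contact_force: [-0.0, 0.4, -1.7]
width: 39.0
```

```bash
python3 look.py g4 side,scene; python3 - <<'E'
from h import *
from cell import robot
s=robot.sense()
print(wr(s['tool_pos']))
a=cv2.imread('pics/g4_side.png');b=cv2.imread('pics/g4_scene.png')
cv2.imwrite('pics/g4c.png',np.hstack([cv2.resize(a[100:200,280:380],(400,400)),cv2.resize(b[180:280,290:390],(400,400))]))
E
```

```text
5.4 [742.8 111.3  61.8] [ 0.15  0.71  1.45  0.    0.99 -1.72] [ 0.2 -0.6 -1.7] [ 0.09 -0.1   0.02] 38.99036340874819
[162.4671278   40.75016415  61.79547024]
```

View pics/g4c.png

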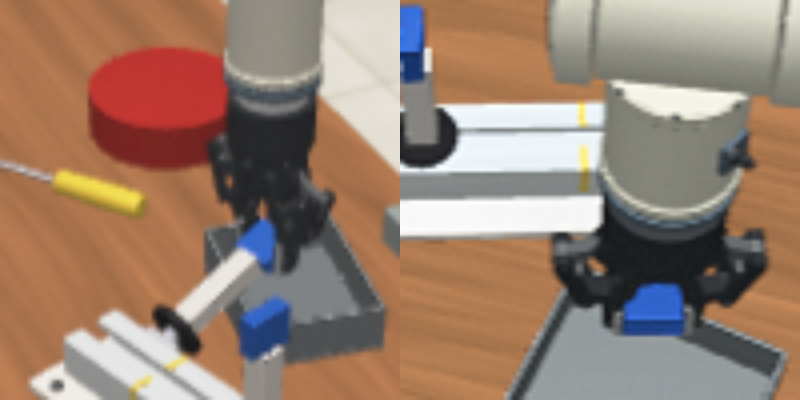

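Request:
carry_out(series=[[0.03,0,0,-0.004,0],[0.03,0,0,-0.008,0],[0.03,-0.004,0,-0.011,0],[0.03,-0.01,0,-0.014,0],[0.03,-0.0175,0,-0.0165,0],[0.03,-0.0175,0,-0.0165,0]])

```text
clock: 6.15
tool_pos: [729.7, 107.3, 81.2]
orientation: [-0.229, 1.549, 0.231]
contact_force: [5.9, 2.4, -0.6]
width: 39.2
```

```bash
python3 look.py g5 side,scene,wrist; python3 - <<'E'
from h import *
from cell import robot
s=robot.sense()
print(wr(s['tool_pos']))
a=cv2.imread('pics/g5_side.png');b=cv2.imread('pics/g5_wrist.png')
cv2.imwrite('pics/g5c.png',np.hstack([cv2.resize(a[100:200,280:380],(400,400)),cv2.resize(b[0:400,120:520],(400,400))]))
E
```

```text
6.3 [729.8 107.3  81. ] [ 0.14  0.67  1.48  0.    0.99 -1.72] [7.5 2.1 0.6] [ 0.64 -1.36 -0.04] 39.13458940993858
[148.88264799  40.68450844  80.97417626]
```

View pics/g5c.png

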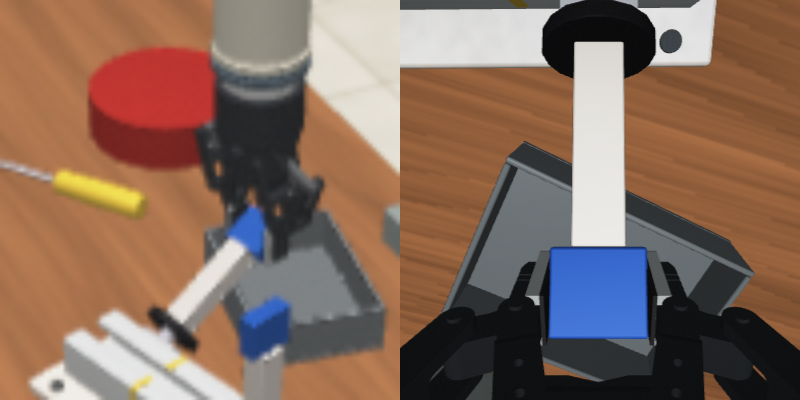

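Request:
carry_out(series=[[0.03,-0.01,0,-0.009,0],[0.03,-0.0205,0,-0.0151,0],[0.03,-0.0345,0,-0.0274,0],[0.03,-0.0468,0,-0.0414,0],[0.03,-0.0569,0,-0.0571,0],[0.03,-0.0569,0,-0.0571,0]])

```text
clock: 7.05
tool_pos: [674.1, 90.4, 138.6]
orientation: [-0.229, 1.548, 0.23]
contact_force: [0.1, -0.4, -1.4]
width: 39.0
```

```bash
python3 look.py g6 side,wrist; python3 - <<'E'
from h import *
from cell import robot
s=robot.sense()
print(wr(s['tool_pos']),tool(s)[:3,0])
a=cv2.imread('pics/g6_side.png');b=cv2.imread('pics/g6_wrist.png')
cv2.imwrite('pics/g6c.png',np.hstack([cv2.resize(a[100:200,280:380],(400,400)),cv2.resize(b[0:400,120:520],(400,400))]))
E
```

```text
7.15 [674.2  90.5 137.4] [ 0.13  0.52  1.59  0.    1.02 -1.73] [ 0.6  1.2 -1. ] [ 0.05 -0.3  -0.02] 38.76950240851311
[ 90.79002371  40.5781531  137.37884642] [ 0.00855839  0.00236792 -0.99996057]
```

View pics/g6c.png

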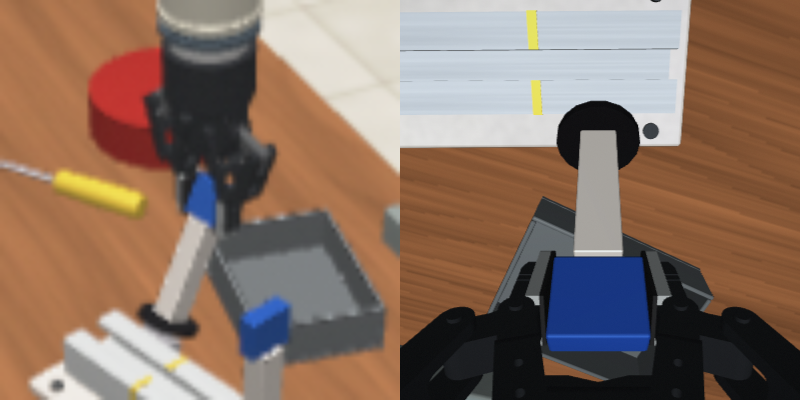

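Request:
carry_out(series=[[0.03,-0.0083,0,-0.0159,0],[0.03,-0.0132,0,-0.0305,0],[0.03,-0.0159,0,-0.0452,0],[0.03,-0.0165,0,-0.054,0],[0.03,-0.0165,0,-0.054,0]])

```text
clock: 7.78
tool_pos: [621.9, 74.6, 153.7]
orientation: [-0.229, 1.55, 0.23]
contact_force: [3.0, 0.5, -0.3]
width: 39.2
```

```bash
python3 look.py g7 side,wrist,scene; python3 - <<'E'
from h import *
from cell import robot
s=robot.sense()
print(wr(s['tool_pos']),tool(s)[:3,0])
a=cv2.imread('pics/g7_side.png');b=cv2.imread('pics/g7_wrist.png')
cv2.imwrite('pics/g7c.png',np.hstack([cv2.resize(a[100:200,260:360],(400,400)),cv2.resize(b[0:400,120:520],(400,400))]))
E
```

```text
7.92 [622.   74.8 153.2] [ 0.12  0.43  1.7   0.    1.   -1.75] [ 1.7  0.6 -1.9] [ 0.13 -0.64  0.07] 39.244057439543234
[ 36.35510302  40.55085977 153.22129362] [ 0.00753313  0.00215807 -0.9999693 ]
```

View pics/g7c.png

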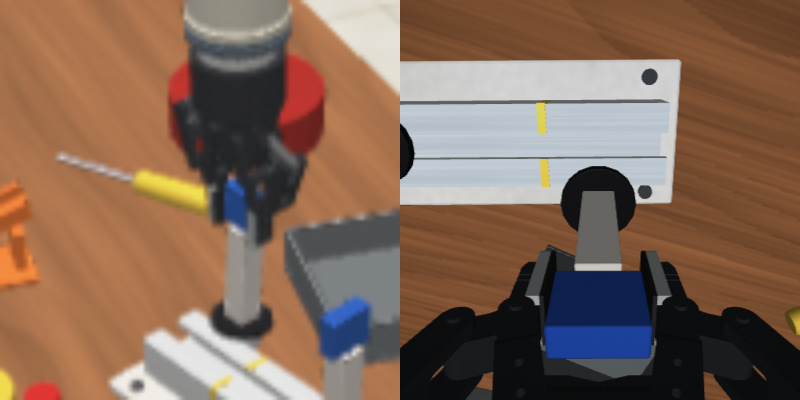

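```bash
cat >> h.py <<'E'
def tilt(obs):
    """obs: (z,x,y,u,v) wrist px. mast in tool frame: axis up = -tool x tilted by a about tool y; params a, cz, cx, cy of grasp pt (z=133.5), roll about axis b ignored"""
    def f(v):
        a,cx,cy,cz,g=v
        up=np.array([-np.cos(a)*np.cos(g),np.sin(g),np.sin(a)*np.cos(g)]); yy=np.array([-np.sin(a),0,-np.cos(a)]); xx=np.cross(yy,up); xx/=np.linalg.norm(xx)
        o=[]
        for z,x,y,u,w in obs:
            X=np.array([cx,cy,cz])+(z-133.5)*up+x*xx+y*yy
            o.append(proj(X,Kw,M)[0]-(u,w))
        return np.ravel(o)
    r=least_squares(f,(0,-19,0,0,0)); return r.x,r.fun
E
python3 - <<'E'
from h import *
np.set_printoptions(precision=3,suppress=True)
b=cv2.imread('pics/g7_wrist.png')
cv2.imwrite('pics/g7z.png',cv2.resize(b[150:380,240:400],None,fx=3.5,fy=2.6*1,interpolation=2)[:600])
o=[(25.5,11,11,302,191),(25.5,-11,11,334,191),(115.5,20,8,274,270),(115.5,-20,8,362,269),(151.5,20,8,266,325),(151.5,-20,8,372,324),(151.5,20,-8,267,357),(151.5,-20,-8,371,357)]
for s in (1,-1):
  v,r=tilt([(z,s*x,y,u,w) for z,x,y,u,w in o]); print(v,np.degrees(v[0]),r)
E
```

```text
[  0.913 206.348   0.664 174.057   0.006] 52.33007821015304 [ 24.625  24.341 -24.568  24.453  61.143  18.108 -60.095  19.332  69.84
  -5.099 -70.358  -3.866  68.201 -37.371 -68.749 -37.147]
[  0.064 -19.607   0.438   9.858   0.005] 3.6911690158510506 [ 0.191  0.345 -0.692  0.272  1.632 -1.217 -0.822 -0.474 -1.082  0.165
  0.893  0.786  0.415  0.23  -0.615 -0.16 ]
```

View pics/g7z.png

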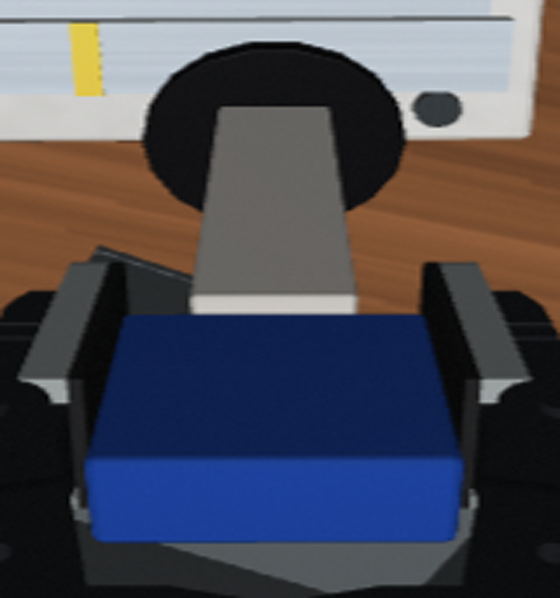

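```bash
python3 - <<'E'
from h import *
from cell import robot
s=robot.sense(); T=tool(s)
print(T[:3,0])
# target tool orientation jaw 50.5: tool z world dir after turn = ?
j=np.radians(50.5); zt=np.array([np.sin(j),-np.cos(j)])  # current: jaw y=(c,s), z=(.9577,.288)->(s,-c)
print(zt, T[:3,2])
tcp=np.array([431.5,-315.3])-zt*1.3
print(plan(s,(*tcp,280),50.5), tcp)
E
```

```text
[ 0.00753313  0.00215807 -0.9999693 ]
[ 0.77162458 -0.63607822] [0.95734661 0.28883571 0.00783539]
(array([-0.1291, -0.3174, -0.2948]), np.float64(106.8), 'spin', np.float64(56.3), 'or', np.float64(-123.7)) [ 430.49688804 -314.47309831]
```

Request:
carry_out(series=[[0.03,-0.05,0,0.006,0],[0.03,-0.1,0,0.006,0],[0.03,-0.129,-0.04,-0.035,8],[0.03,-0.129,-0.085,-0.075,16],[0.03,-0.129,-0.125,-0.115,24],[0.03,-0.129,-0.165,-0.155,32],[0.03,-0.129,-0.21,-0.195,40],[0.03,-0.129,-0.25,-0.235,48],[0.03,-0.129,-0.285,-0.265,56],[0.03,-0.1291,-0.3174,-0.2948,56.3],[0.03,-0.1291,-0.3174,-0.2948,56.3],[0.03,-0.1291,-0.3174,-0.2948,56.3]])

```text
clock: 9.43
tool_pos: [430.0, -313.7, 279.3]
orientation: [0.544, 1.499, -0.535]
contact_force: [-0.2, -0.6, -1.6]
width: 39.2
```

```bash
python3 look.py g8 side,wrist,scene; python3 - <<'E'
from h import *
from cell import robot
s=robot.sense()
print(tool(s)[:3,0])
a=cv2.imread('pics/g8_side.png');b=cv2.imread('pics/g8_wrist.png');c=cv2.imread('pics/g8_scene.png')
cv2.imwrite('pics/g8c.png',np.hstack([cv2.resize(a[140:340,220:420],(400,400)),cv2.resize(b[0:400,120:520],(400,400))]))
cv2.imwrite('pics/g8w.png',cv2.resize(b[60:400,180:460],None,fx=2,fy=1.75,interpolation=2))
E
```

```text
9.57 [ 430.8 -313.4  279.8] [-0.64  0.16  1.78  0.01  1.2  -1.52] [-1.  -0.2 -1.5] [0.03 0.   0.02] 38.8552594116553
[ 0.00686465  0.00299538 -0.99997195]
```

View pics/g8c.png

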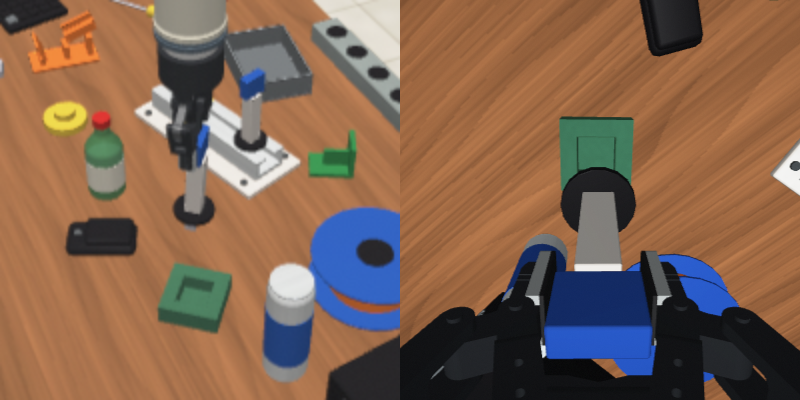

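View pics/g8w.png

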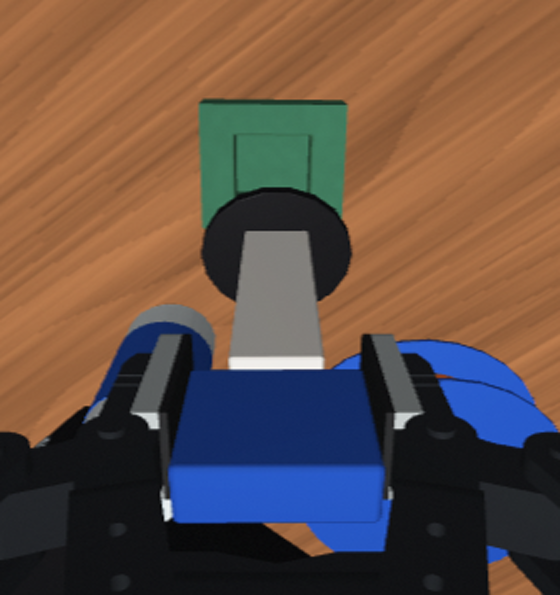

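```bash
python3 - <<'E'
from h import *
np.set_printoptions(precision=1,suppress=True)
T=np.load('pics/g8.npy');W=T@M
j=np.radians(50.5); zt=np.array([np.sin(j),-np.cos(j),0]); yt=np.array([np.cos(j),np.sin(j),0])
c=np.array([431.5,-315.3,30])
for uv in ((280,117.7),(353.5,117.1),(297.5,136.6),(335,136.6)):
    p=ray(uv,30,Kw,W); print(p,(p-c)@yt,(p-c)@zt)
# origin of mast
print("mast origin", T@np.array([113.6,0.2,1.3,1]))
print("mast up dir deg", T[:3,:3]@np.array([-np.cos(.064),.005,np.sin(.064)]))
from cell import robot
s=robot.sense(); Tn=tool(s); off=Tn[:3,:3]@np.array([113.6,0.2,1.3])
goal=np.array([431.5,-315.3,45])-off; print(goal,plan(s,goal)); goal[2]-=32.5; print(plan(s,goal))
E
```

```text
[ 372.3 -318.5   30. ] -40.12279185234975 -43.62250388466461
[ 424.4 -254.5   30. ] 42.35494866888521 -44.172042427634416
[ 400.9 -317.2   30. ] -20.924865473508607 -22.438705176606756
[ 428.2 -284.2   30. ] 21.924956986768862 -22.367771220692223
mast origin [ 432.2 -313.7  165.9    1. ]
mast up dir deg [ 0. -0.  1.]
[ 429.6 -315.   158.6] (array([ 0.1, -0. , -0. ]), np.float64(50.56746702586515))
(array([ 0.2, -0. , -0. ]), np.float64(50.56746702586515))
```

```bash
python3 - <<'E'
from h import *
from cell import robot
s=robot.sense(); T=tool(s); off=T[:3,:3]@np.array([113.6,0.2,1.3])
for z in (45,20,14):
    sh=T[:3,:3].T@(np.array([431.2,-314.6,z])-off-T[:3,3]); print(z,np.round(sh/1000,4))
print(np.round(T[:3,:3]@np.array([-np.cos(.064),.005,np.sin(.064)]),3))
E
```

```text
45 [ 0.1212 -0.0025 -0.001 ]
20 [ 0.1462 -0.0026 -0.0011]
14 [ 0.1522 -0.0027 -0.0011]
[ 0.046 -0.04   0.998]
```

Request:
carry_out(series=[[0.03,0.045,-0.0025,-0.001,0],[0.03,0.095,-0.0025,-0.001,0],[0.03,0.121,-0.0025,-0.001,0],[0.03,0.135,-0.0025,-0.001,0],[0.03,0.147,-0.0025,-0.001,0],[0.03,0.152,-0.0025,-0.001,0],[0.03,0.152,-0.0025,-0.001,0]])

```text
clock: 10.45
tool_pos: [429.7, -314.3, 128.1]
orientation: [0.542, 1.497, -0.534]
contact_force: [0.1, -0.5, -1.7]
width: 39.1
```

```bash
python3 look.py g9 side,wrist; python3 - <<'E'
from h import *
a=cv2.imread('pics/g9_side.png');b=cv2.imread('pics/g9_wrist.png')
cv2.imwrite('pics/g9c.png',np.hstack([cv2.resize(a[190:320,250:380],(400,400)),cv2.resize(b[0:400,120:520],(400,400))]))
E
```

```text
10.55 [ 429.9 -314.5  128.5] [-0.64  0.33  1.93  0.01  0.88 -1.53] [-0.2  0.1 -1. ] [-0.04  0.01 -0.04] 39.179941847082546
```

View pics/g9c.png

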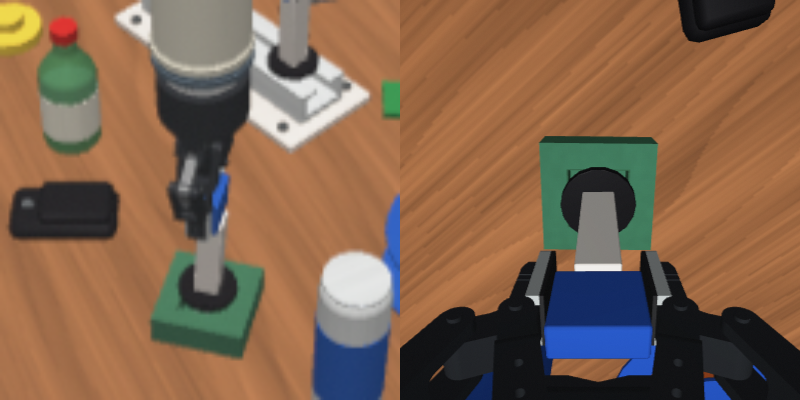

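Head is in the pocket, no contact yet. Press gently a few mm further.

Request:
carry_out(series=[[0.03,0.002,0,0,0],[0.03,0.004,0,0,0],[0.03,0.005,0,0,0],[0.03,0.005,0,0,0]])

```text
clock: 11.05
tool_pos: [430.3, -314.9, 124.6]
orientation: [0.542, 1.495, -0.535]
contact_force: [-2.4, 1.7, 11.2]
width: 39.3
```

```bash
python3 look.py g10 wrist; python3 - <<'E'
from h import *
b=cv2.imread('pics/g10_wrist.png')
cv2.imwrite('pics/g10w.png',cv2.resize(b[120:400,180:460],None,fx=2,fy=2,interpolation=2))
E
```

```text
11.1 [ 430.3 -314.8  124.6] [-0.64  0.34  1.93  0.01  0.87 -1.53] [-3.   2.1 11. ] [0.28 0.44 0.03] 39.79300286500031
```

View pics/g10w.png

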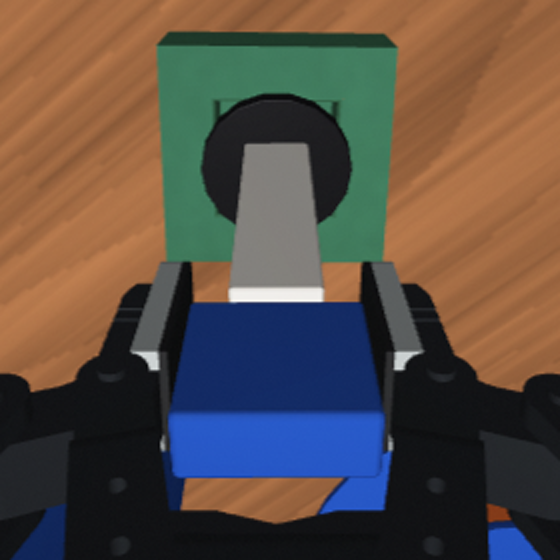

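Request:
carry_out(series=[[0.05,-0.001,0,0,0],[0.06,-0.001,0,0,0],[0.07,-0.001,0,0,0],[0.0854,-0.001,0,0,0],[0.0854,-0.001,0,0,0],[0.0854,-0.001,0,0,0]])

```text
clock: 11.85
tool_pos: [430.3, -314.8, 125.5]
orientation: [0.542, 1.495, -0.535]
contact_force: [-0.4, -0.3, 0.6]
width: 85.5
```

```bash
python3 look.py g11 wrist,side,scene; python3 - <<'E'
from h import *
b=cv2.imread('pics/g11_wrist.png');a=cv2.imread('pics/g11_side.png')
cv2.imwrite('pics/g11w.png',np.hstack([cv2.resize(a[190:320,250:380],(400,400)),cv2.resize(b[0:400,120:520],(400,400))]))
E
```

```text
12.0 [ 430.3 -314.8  125.6] [-0.64  0.34  1.93  0.01  0.87 -1.53] [ 0.4 -0.3  0. ] [-0.01 -0.02 -0.  ] 85.47231399070206
```

View pics/g11w.png

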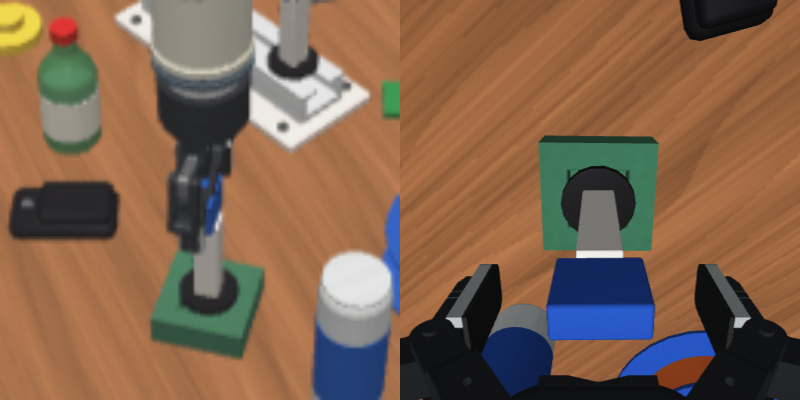

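```bash
python3 - <<'E'
from h import *
np.set_printoptions(precision=3,suppress=True)
o=[(25.5,11,11,303,191),(25.5,-11,11,334,191),(115.5,20,8,278,258),(115.5,-20,8,363,257),(151.5,20,8,267,305),(151.5,-20,8,375,304),(151.5,20,-8,269,339),(151.5,-20,-8,373,339)]
v,r=tilt([(z,-x,y,u,w) for z,x,y,u,w in o]); print(v,np.degrees(v[0]),r)
a,cx,cy,cz,g=v
T=np.load('pics/g11.npy'); up=np.array([-np.cos(a)*np.cos(g),np.sin(g),np.sin(a)*np.cos(g)])
print("up",T[:3,:3]@up,"origin",T@np.r_[np.array([cx,cy,cz])-133.5*up,1])
print("tool yaw",np.degrees(np.arctan2(T[1,1],T[0,1])))
b=cv2.imread('pics/g11_wrist.png'); cv2.imwrite('pics/g11z.png',cv2.resize(b[120:360,230:410],None,fx=4,fy=2.5,interpolation=2))
E
```

```text
[  0.002 -17.301   1.262   4.083   0.006] 0.09049619969131512 [ 0.301  0.26  -0.01   0.18  -0.388 -1.046 -0.469 -0.344  0.35  -0.22
  0.005  0.331  0.385  0.635 -0.208  0.154]
up [-0.003  0.002  1.   ] origin [ 434.523 -316.779    9.382    1.   ]
tool yaw 50.56290785495877
```

View pics/g11z.png

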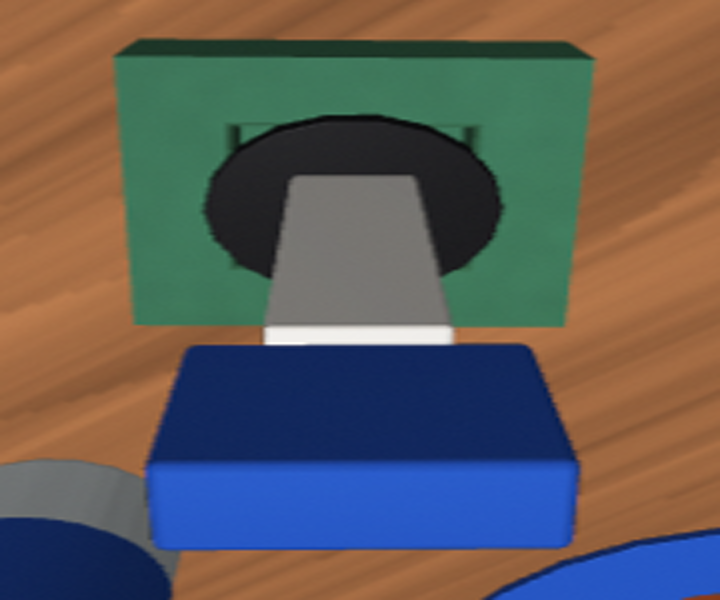

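```bash
python3 - <<'E'
from h import *
from cell import robot
s=robot.sense(); print(plan(s,(434.2,-316.6,126.5),-39.5)); print(s['q'])
E
```

```text
(array([-0.0008,  0.0011,  0.0041]), np.float64(50.6), 'spin', np.float64(-89.9), 'or', np.float64(90.1))
[-0.6386196   0.33897159  1.92678878  0.00846228  0.86979417 -1.52655277]
```

Request:
carry_out(series=[[0.0854,-0.0008,0.0011,0.0041,10],[0.0854,-0.0008,0.0011,0.0041,20],[0.0854,-0.0008,0.0011,0.0041,30],[0.0854,-0.0008,0.0011,0.0041,40],[0.0854,-0.0008,0.0011,0.0041,50],[0.0854,-0.0008,0.0011,0.0041,60],[0.0854,-0.0008,0.0011,0.0041,70],[0.0854,-0.0008,0.0011,0.0041,80],[0.0854,-0.0008,0.0011,0.0041,90],[0.0854,-0.0008,0.0011,0.0041,90],[0.0854,-0.0008,0.0011,0.0041,90]])

```text
clock: 13.38
tool_pos: [434.2, -316.6, 126.4]
orientation: [1.7, 0.801, -1.684]
contact_force: [0.2, 0.4, 0.5]
width: 85.2
```

```bash
python3 look.py g12 wrist; python3 - <<'E'
from h import *
from cell import robot
b=cv2.imread('pics/g12_wrist.png'); cv2.imwrite('pics/g12z.png',cv2.resize(b[80:400,170:470],None,fx=2,fy=1.8,interpolation=2))
print(plan(robot.sense(),(434.2,-316.6,126.5),-39.5))
E
```

```text
13.43 [ 434.2 -316.6  126.4] [-0.64  0.34  1.92  0.01  0.87  0.04] [-0.4  0.7 -0.1] [-0.   -0.01 -0.01] 85.39775712233408
(array([-0.0001,  0.    , -0.    ]), np.float64(-39.3), 'spin', np.float64(0.2), 'or', np.float64(-179.8))
```

View pics/g12z.png

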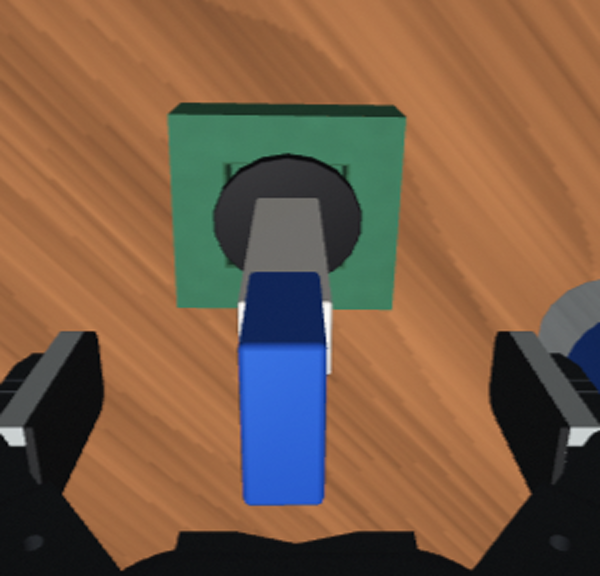

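```bash
python3 - <<'E'
from h import *
np.set_printoptions(precision=3,suppress=True)
o=[(25.5,11,11,298.5,190),(25.5,-11,11,329.5,190),(115.5,8,20,295,231.7),(115.5,-8,20,330,231.7),(151.5,8,20,289.5,271.7),(151.5,-8,20,333,271.7),(151.5,8,-20,291.5,360),(151.5,-8,-20,331.5,360)]
v,r=tilt([(z,-x,y,u,w) for z,x,y,u,w in o]); print(v,np.degrees(v[0]),r)
E
```

```text
[ -0.004 -16.194  -2.38    3.186   0.003] -0.2511575282123641 [ 0.291  0.408 -0.147  0.36   0.051 -0.73  -0.333 -0.791 -0.509  0.58
  0.126  0.493  0.294 -0.099  0.292 -0.195]
```

Request:
carry_out(series=[[0.0854,0,-0.0028,0.0003,0.2],[0.06,0,-0.0028,0.0003,0.2],[0.03,0,-0.0028,0.0003,0.2],[0.008,0,-0.0028,0.0003,0.2],[0.008,0,-0.0028,0.0003,0.2],[0.008,0,-0.0028,0.0003,0.2],[0.008,0,-0.0028,0.0003,0.2],[0.008,0,-0.0028,0.0003,0.2]])

```text
clock: 14.42
tool_pos: [431.9, -315.1, 126.7]
orientation: [1.703, 0.798, -1.687]
contact_force: [-0.6, 0.1, 5.5]
width: 17.7
```

```bash
python3 look.py g13 wrist; python3 - <<'E'
from h import *
b=cv2.imread('pics/g13_wrist.png'); cv2.imwrite('pics/g13z.png',cv2.resize(b[80:400,170:470],None,fx=2,fy=1.8,interpolation=2))
E
```

```text
14.47 [ 432.  -315.2  126.7] [-0.64  0.34  1.92  0.01  0.87  0.05] [-1.   1.2  5.1] [ 0.15  0.26 -0.01] 17.73971869820064
```

View pics/g13z.png

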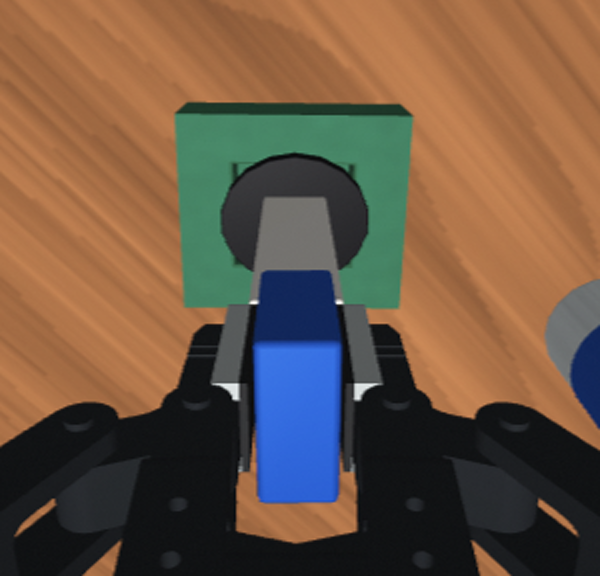

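Request:
carry_out(series=[[0.008,0,0,0,0],[0.008,0,0,0,0],[0.008,-0.02,0,0,0],[0.008,-0.05,0,0,0],[0.008,-0.1,0,0,0],[0.008,-0.15,0,0,0],[0.008,-0.185,0,0,0],[0.008,-0.185,0,0,0]])

```text
clock: 15.48
tool_pos: [431.4, -316.2, 314.1]
orientation: [1.704, 0.793, -1.683]
contact_force: [0.1, -0.1, -2.3]
width: 17.9
```

```bash
python3 look.py g14 wrist; python3 - <<'E'
from h import *
from cell import robot
b=cv2.imread('pics/g14_wrist.png'); cv2.imwrite('pics/g14z.png',cv2.resize(b[80:400,170:470],None,fx=2,fy=1.8,interpolation=2))
s=robot.sense();print(plan(s,(598.9,25.5,310),16.7),tool(s)[:3,0])
E
```

```text
15.53 [ 430.5 -315.6  312. ] [-0.64  0.13  1.74  0.01  1.26  0.05] [-0.6  0.2 -2.5] [-0.    0.03  0.02] 17.843024211940236
(array([ 0.0039, -0.0867, -0.3704]), np.float64(-39.4), 'spin', np.float64(-56.1), 'or', np.float64(123.9)) [ 1.01887603e-02  4.51108934e-04 -9.99947991e-01]
```

View pics/g14z.png

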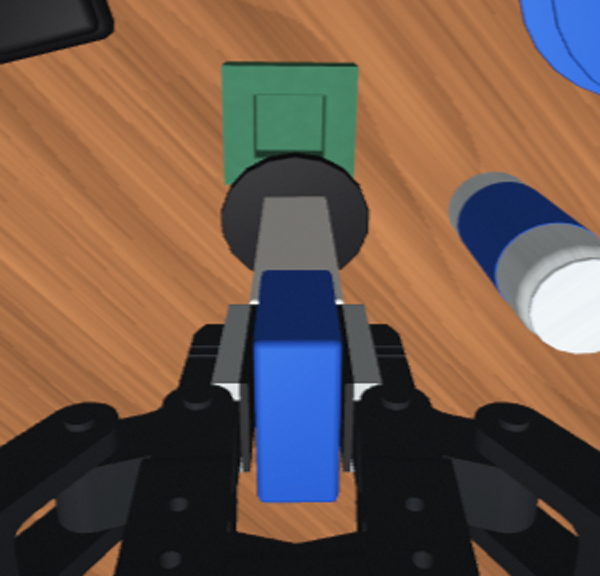

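Request:
carry_out(series=[[0.008,0,-0.012,-0.05,-8],[0.008,0,-0.024,-0.1,-16],[0.008,0,-0.035,-0.15,-24],[0.008,0,-0.047,-0.2,-32],[0.008,0,-0.058,-0.25,-40],[0.008,0,-0.07,-0.3,-48],[0.008,0,-0.08,-0.345,-56],[0.008,0,-0.0867,-0.3704,-56.1],[0.008,0,-0.0867,-0.3704,-56.1],[0.008,0,-0.0867,-0.3704,-56.1]])

```text
clock: 16.77
tool_pos: [598.0, 25.1, 312.2]
orientation: [0.995, 1.327, -0.988]
contact_force: [-1.2, -0.0, -3.0]
width: 17.8
```

```bash
python3 look.py g15 wrist,scene,side; python3 - <<'E'
from h import *
from cell import robot
a=cv2.imread('pics/g15_side.png');c=cv2.imread('pics/g15_scene.png')
cv2.imwrite('pics/g15c.png',np.hstack([cv2.resize(a[100:250,250:400],(400,400)),cv2.resize(c[100:260,250:410],(400,400))]))
s=robot.sense();print(plan(s,(598.9,25.5,310),16.7),tool(s)[:3,0])
E
```

```text
16.93 [598.4  24.6 313.4] [ 0.04  0.24  1.6  -0.    1.29 -0.25] [ 0.8  0.7 -2.2] [-0.03  0.02 -0.02] 17.45531425277169
(array([ 0.0034,  0.0007, -0.0007]), np.float64(16.6), 'spin', np.float64(-0.1), 'or', np.float64(179.9)) [ 9.34686502e-03  2.73035336e-04 -9.99956280e-01]
```

View pics/g15_wrist.png

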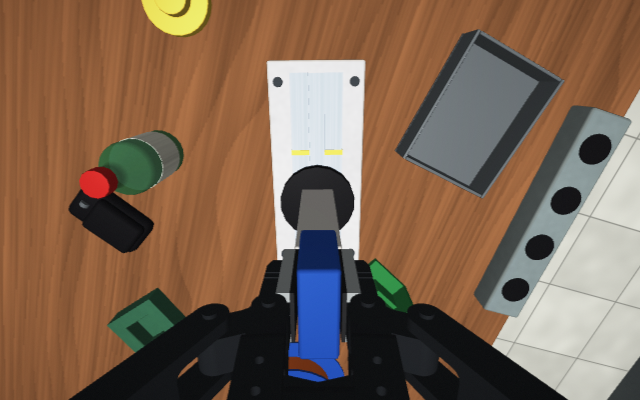

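View pics/g15c.png

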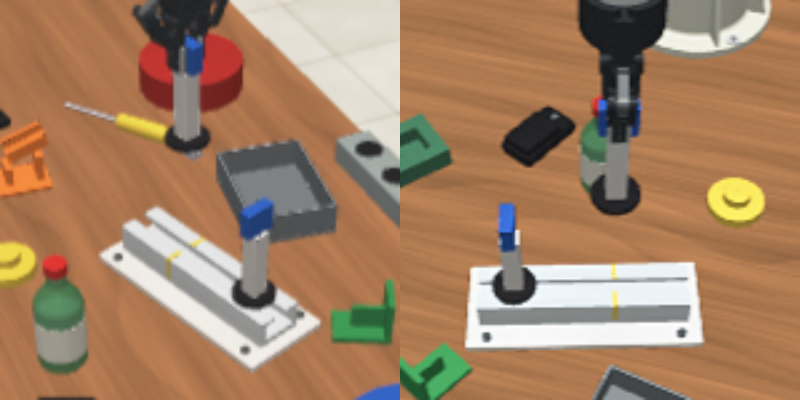

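Request:
carry_out(series=[[0.008,0.05,0.0007,-0.0007,-0.1],[0.008,0.1,0.0007,-0.0007,-0.1],[0.008,0.123,0.0007,-0.0007,-0.1],[0.008,0.123,0.0007,-0.0007,-0.1],[0.008,0.123,0.0007,-0.0007,-0.1]])

```text
clock: 17.55
tool_pos: [600.7, 25.1, 191.7]
orientation: [0.997, 1.324, -0.986]
contact_force: [0.4, 0.0, -1.5]
width: 17.3
```

```bash
python3 look.py g16 wrist,scene,side; python3 - <<'E'
from h import *
from cell import robot
a=cv2.imread('pics/g16_side.png');c=cv2.imread('pics/g16_scene.png')
cv2.imwrite('pics/g16c.png',np.hstack([cv2.resize(a[130:230,280:380],(400,400)),cv2.resize(c[150:250,280:380],(400,400))]))
b=cv2.imread('pics/g16_wrist.png'); cv2.imwrite('pics/g16z.png',cv2.resize(b[0:290,230:410],None,fx=4,fy=2,interpolation=2))
s=robot.sense();print(plan(s,(598.9,25.5,190),16.73),tool(s)[:3,0])
E
```

```text
17.7 [600.9  25.4 192. ] [ 0.04  0.35  1.73 -0.    1.05 -0.25] [ 0.1  0.3 -1.5] [ 0.01  0.02 -0.  ] 17.449643017622737
(array([ 0.002 , -0.0019, -0.0007]), np.float64(16.7), 'spin', np.float64(-0.1), 'or', np.float64(179.9)) [ 1.19114497e-02  3.41518513e-04 -9.99928998e-01]
```

View pics/g16z.png

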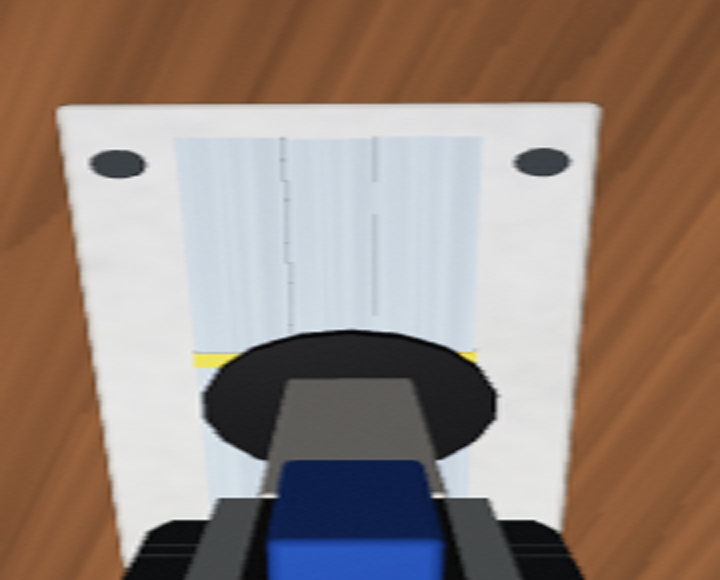

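View pics/g16c.png

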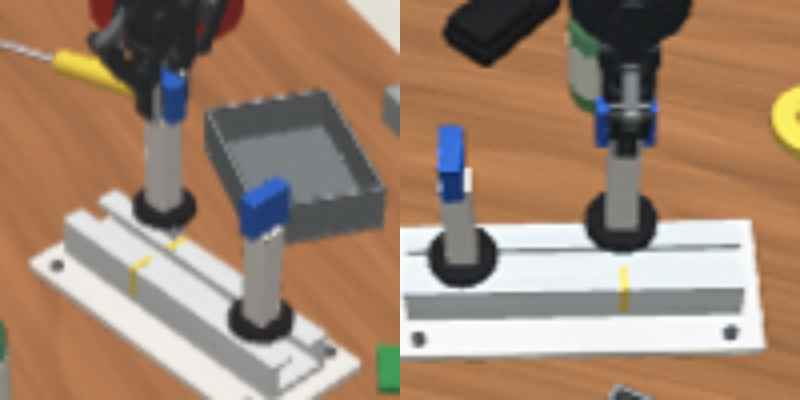

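```bash
python3 - <<'E'
from h import *
np.set_printoptions(precision=2,suppress=True)
T=np.load('pics/g16.npy');W=T@M
inv=np.linalg.inv(T)
for nm,uv,z in (("edgeL far",(274,68.5),50),("edgeR far",(350.5,68.5),50),("edgeL near",(282.5,245),50),("edgeR near",(347,245),50),("slotL",(300.5,69),50),("slotR",(323.75,68.5),50),("slotL near",(302.75,160),50),("slotR near",(323.75,157),50),("footL",(245,53),12),("footR",(380,52),12),("markL",(280,179.5),50),("markR",(348.5,178),50)):
    p=ray(uv,z,Kw,W); t=inv@np.r_[p,1]; print(nm,t[:3],wr(p))
o=[(25.5,11,11,301.5,189.5),(25.5,-11,11,333.5,189.5),(115.5,8,20,301,230.5),(115.5,-8,20,335.5,230.5),(151.5,8,20,297.5,270.5),(151.5,-8,20,340.3,270.5)]
v,r=tilt([(z,-x,y,u,w) for z,x,y,u,w in o]); print(v,r)
a,cx,cy,cz,g=v
up=np.array([-np.cos(a)*np.cos(g),np.sin(g),np.sin(a)*np.cos(g)])
og=np.array([cx,cy,cz])-133.5*up; print("origin tool",og,"world",(T@np.r_[og,1])[:3],"up",T[:3,:3]@up, wr((T@np.r_[og,1])[:3]))
E
```

```text
edgeL far [141.12 -34.02 -90.92] [-30.73  89.66  50.  ]
edgeR far [141.76  25.46 -90.88] [28.76 89.53 50.  ]
edgeL near [141.58 -32.73  61.69] [-29.66 -62.96  50.  ]
edgeR near [142.22  26.86  62.05] [ 29.93 -63.4   50.  ]
slotL [141.34 -13.45 -90.54] [-10.16  89.25  50.  ]
slotR [141.54   4.64 -90.9 ] [ 7.93 89.58 50.  ]
slotL near [141.56 -12.81 -18.31] [-9.63 17.02 50.  ]
slotR near [141.74   4.96 -20.84] [ 8.15 19.52 50.  ]
footL [ 178.77  -63.21 -104.59] [-59.5  103.26  12.  ]
footR [ 180.03   54.12 -105.35] [ 57.84 103.85  12.  ]
markL [141.39 -32.7   -1.21] [-29.54  -0.06  50.  ]
markR [142.02  26.42  -2.33] [29.58  0.98 50.  ]
[  0.   -13.42   0.41   4.08   0.01] [ 0.88  0.19 -0.88  0.11  0.26 -0.34 -0.22 -0.44 -0.19  0.31  0.16  0.15]
origin tool [120.08  -0.4    3.95] world [602.81  21.24  71.68] up [-0.  0.  1.] [ 2.52 -5.2  71.68]
```

Request:
carry_out(series=[[0.008,0,-0.003,-0.003,0],[0.008,0.01,-0.0031,-0.003,0],[0.008,0.02,-0.0032,-0.003,0],[0.008,0.0225,-0.0033,-0.003,0],[0.008,0.0225,-0.0033,-0.003,0]])

```text
clock: 18.32
tool_pos: [596.9, 27.3, 168.9]
orientation: [0.997, 1.324, -0.985]
contact_force: [0.2, 0.1, -2.3]
width: 17.7
```

```bash
python3 look.py g17 wrist,scene,side; python3 - <<'E'
from h import *
from cell import robot
a=cv2.imread('pics/g17_side.png');c=cv2.imread('pics/g17_scene.png')
cv2.imwrite('pics/g17c.png',np.hstack([cv2.resize(a[150:220,290:360],(400,400),interpolation=2),cv2.resize(c[170:240,300:370],(400,400),interpolation=2)]))
b=cv2.imread('pics/g17_wrist.png'); cv2.imwrite('pics/g17z.png',cv2.resize(b[0:290,230:410],None,fx=4,fy=2,interpolation=2))
s=robot.sense();print(wr(s['tool_pos']),tool(s)[:3,0])
E
```

```text
18.48 [597.3  27.3 169.6] [ 0.04  0.37  1.76 -0.    1.   -0.25] [ 0.1  0.1 -1.6] [-0.05 -0.03  0.01] 17.477474885228148
[ -0.9774659    2.18941796 169.63929927] [ 1.22283101e-02  3.51956596e-04 -9.99925169e-01]
```

View pics/g17z.png

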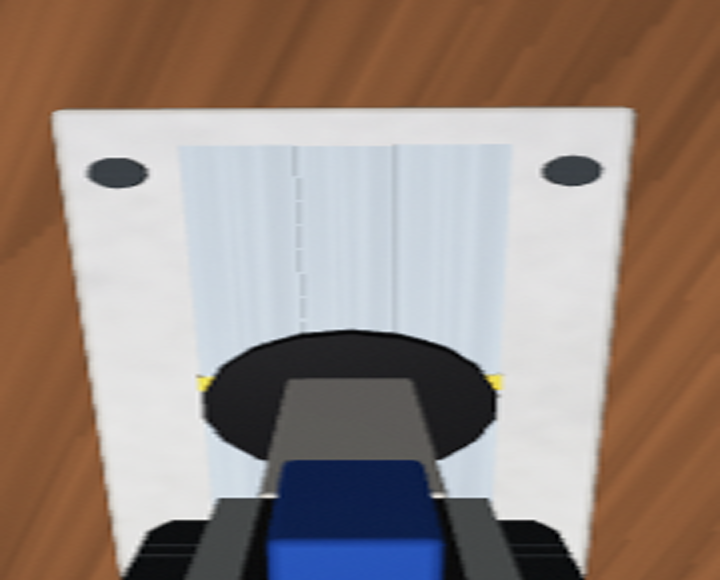

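View pics/g17c.png

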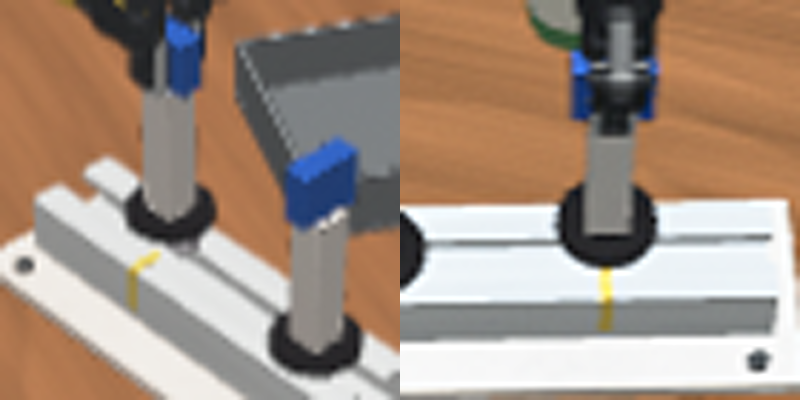

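Request:
carry_out(series=[[0.008,0.003,0,0,0.3],[0.008,0.006,-0.0001,0,0.3],[0.008,0.009,-0.0001,0,0.3],[0.008,0.012,-0.0001,0,0.3],[0.008,0.012,-0.0001,0,0.3]])

```text
clock: 19.1
tool_pos: [597.2, 27.3, 157.3]
orientation: [1.001, 1.322, -0.989]
contact_force: [0.3, 0.6, -1.2]
width: 17.6
```

Request:
carry_out(series=[[0.008,0.003,0,0,0],[0.008,0.006,0,0,0],[0.008,0.0085,-0.0001,0,0],[0.008,0.0105,-0.0001,0,0],[0.008,0.0105,-0.0001,0,0],[0.008,0.0105,-0.0001,0,0]])

```text
clock: 19.85
tool_pos: [597.4, 27.2, 147.0]
orientation: [1.001, 1.321, -0.989]
contact_force: [0.0, 0.3, 0.9]
width: 17.5
```

```bash
python3 look.py g18 wrist,side,scene; python3 - <<'E'
from h import *
from cell import robot
a=cv2.imread('pics/g18_side.png');c=cv2.imread('pics/g18_scene.png')
cv2.imwrite('pics/g18c.png',np.hstack([cv2.resize(a[150:220,290:360],(400,400),interpolation=2),cv2.resize(c[170:240,300:370],(400,400),interpolation=2)]))
s=robot.sense();print(wr(s['tool_pos']),plan(s,s['tool_pos'],16.73))
E
```

```text
20.0 [597.4  27.3 147. ] [ 0.04  0.4   1.78 -0.    0.96 -0.24] [-0.1 -0.8  1.8] [-0.07  0.01 -0.03] 17.723389163647557
[ -0.92106992   2.12894397 146.99156605] (array([0., 0., 0.]), np.float64(16.4), 'spin', np.float64(-0.4), 'or', np.float64(179.6))
```

View pics/g18c.png

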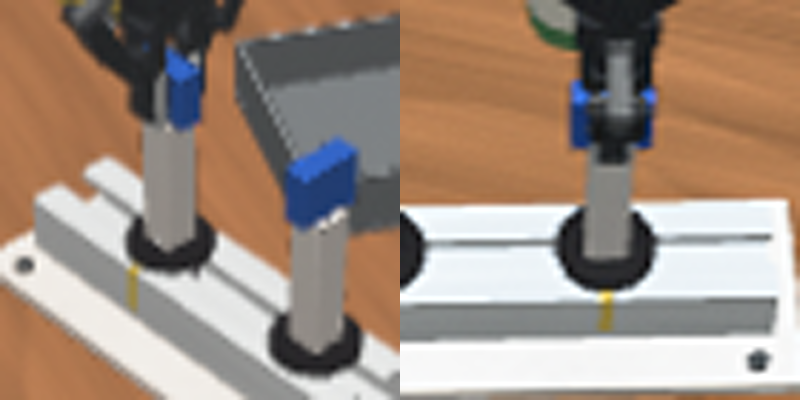

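Request:
carry_out(series=[[0.008,-0.0007,0,0,-9],[0.008,-0.0007,-0.0001,0,-18],[0.008,-0.0007,-0.0003,0,-27],[0.008,-0.0007,-0.0004,0,-36],[0.008,-0.0007,-0.0006,0,-45],[0.008,-0.0007,-0.0008,0,-54],[0.008,-0.0007,-0.001,0,-63],[0.008,-0.0007,-0.0011,0,-72],[0.008,-0.0007,-0.0012,0,-81],[0.008,-0.0007,-0.0013,0,-90.3],[0.008,-0.0007,-0.0013,0,-90.3],[0.008,-0.0007,-0.0013,0,-90.3]])

```text
clock: 21.5
tool_pos: [595.9, 26.9, 147.5]
orientation: [-0.226, 1.547, 0.224]
contact_force: [-0.2, 0.8, -1.2]
width: 17.6
```

```bash
python3 look.py g19 wrist,side,scene; python3 - <<'E'
from h import *
from cell import robot
a=cv2.imread('pics/g19_side.png');c=cv2.imread('pics/g19_scene.png')
cv2.imwrite('pics/g19c.png',np.hstack([cv2.resize(a[150:220,290:360],(400,400),interpolation=2),cv2.resize(c[170:240,300:370],(400,400),interpolation=2)]))
s=robot.sense();print(wr(s['tool_pos']),plan(s,s['tool_pos'],106.73))
E
```

```text
21.65 [596.1  26.9 147.6] [ 0.04  0.39  1.78 -0.    0.96 -1.82] [ 0.1  0.4 -1.6] [0.01 0.02 0.02] 17.812866340543476
[ -2.28453364   2.14698289 147.58634885] (array([0., 0., 0.]), np.float64(106.6), 'spin', np.float64(-0.2), 'or', np.float64(179.8))
```

View pics/g19c.png

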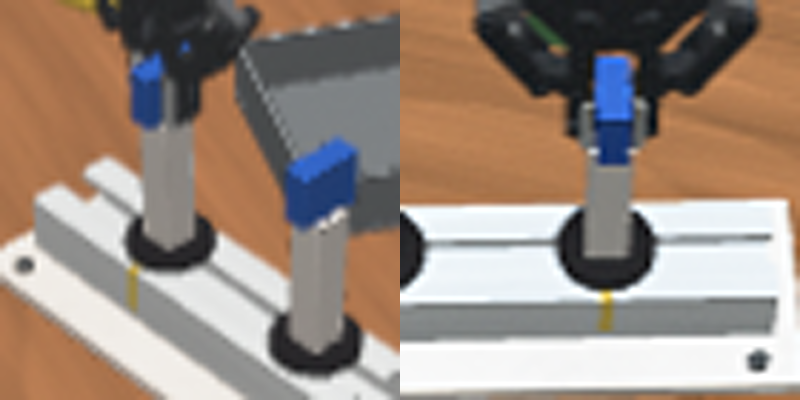

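View pics/g19_wrist.png

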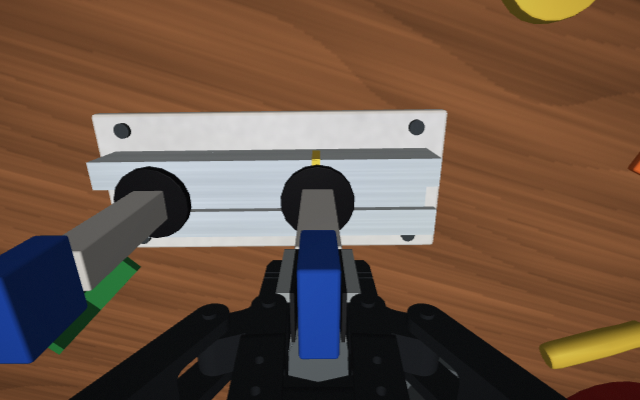

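Request:
carry_out(series=[[0.008,0.0012,0,0,0],[0.008,0.0012,0,0,0],[0.025,0.0012,0,0,0],[0.04,0.0012,0,0,0],[0.06,0.0012,0,0,0],[0.0854,0.0012,0,0,0],[0.0854,0.0012,0,0,0],[0.0854,0.0012,0,0,0]])

```text
clock: 22.65
tool_pos: [596.1, 26.9, 146.4]
orientation: [-0.228, 1.547, 0.226]
contact_force: [0.1, 0.1, 0.3]
width: 85.4
```

Request:
carry_out(series=[[0.0854,-0.03,0,0,0],[0.0854,-0.07,0,0,0],[0.0854,-0.12,0,0,0],[0.0854,-0.14,0,0,0],[0.0854,-0.14,0,0,0],[0.0854,-0.14,0,0,0]])

```text
clock: 23.4
tool_pos: [593.8, 26.8, 285.1]
orientation: [-0.228, 1.549, 0.226]
contact_force: [0.2, 0.6, -0.6]
width: 85.5
```

```bash
python3 look.py g20 wrist,side,scene; python3 - <<'E'
from h import *
a=cv2.imread('pics/g20_side.png');c=cv2.imread('pics/g20_scene.png')
cv2.imwrite('pics/g20c.png',np.hstack([cv2.resize(a[150:240,290:380],(400,400),interpolation=2),cv2.resize(c[170:260,280:370],(400,400),interpolation=2)]))
E
```

```text
23.55 [593.8  26.8 284.9] [ 0.04  0.25  1.65 -0.    1.23 -1.82] [-0.3 -0.1  0.2] [0.02 0.   0.01] 85.06840992849546
```

View pics/g20c.png

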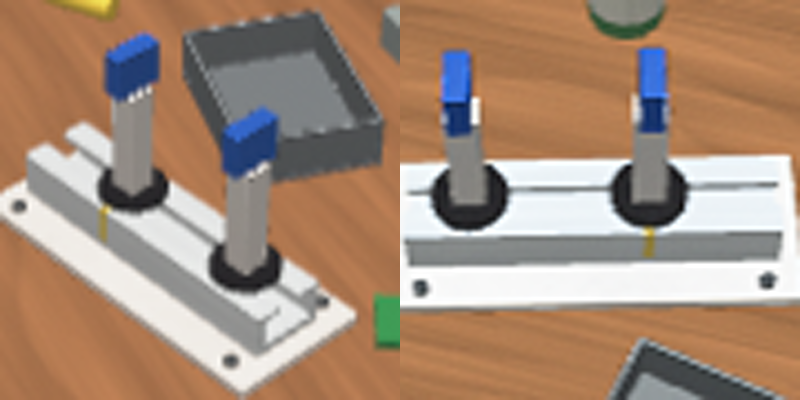

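View pics/g20_wrist.png

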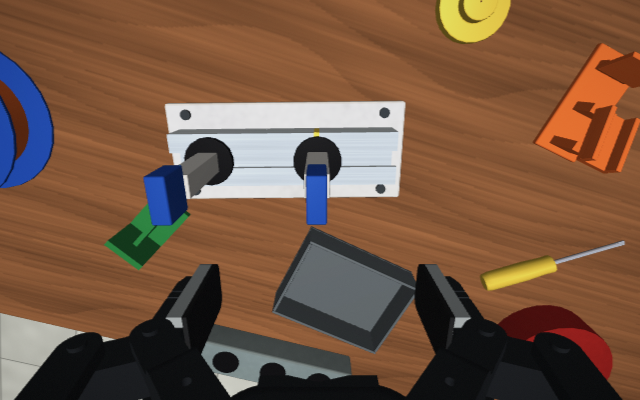

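View pics/g20_scene.png

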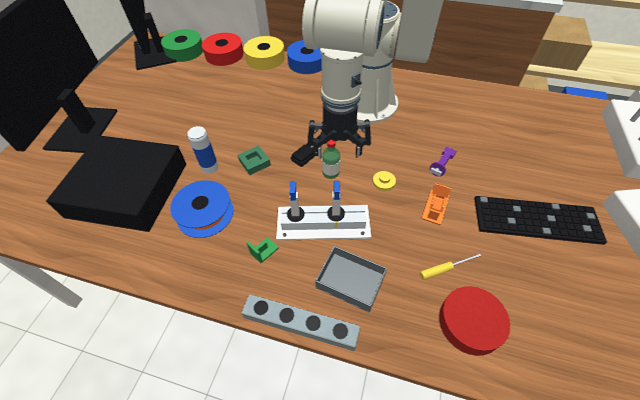

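```bash
python3 - <<'E'
from cell import robot
print(robot.close_job()); s=robot.sense(); print(s['clock'],s['contact_force'])
E
```

```text
the job is handed in; nothing more can be done
None
the job is handed in; nothing more can be done
```

The mast is fitted at the yellow mark: collar down on the rail, head across the slot, and released. I handed the job in at about 23.6 s of the 67 s allowed; no verdict was reported.

**How it went:**
1. I took the mast from the orange rest by its wing. It stayed rigid in the grip, so I levered it upright by pressing its head against the fixed rail's side, at about 8 N in the readings I took.
2. I stood it in the green socket and let go. The wrist camera put it within about 0.2° of vertical. Its horizontal offset was about 3 mm by that view, and about 1 mm after correcting the camera's bias.
3. I regrasped it across the 16 mm faces and lowered it lengthwise through the slot. The force stayed near zero until the collar touched down, about 2 N. Then I gave it a 90° turn, released it and backed off straight up.

**Last checks:**
- **Seating and position:** In the scene, side and wrist views the mast stands upright, centred on the mark, with its wing parallel to the fitted mast's.
- **Turn:** The jaw direction at release was 106.6° against a target of 106.7°.
- **Clearance:** Contact force was about 0 N and the fingers were about 140 mm clear.
- **Other objects:** By eye, the other things look unmoved against the first picture; I did not measure them.

**Disagreements:**
- The wrist camera's calibration seemed about 3 mm off along one axis. It also put the seated mast about 3 mm too low in the socket.
- The rail position differed by about 1 mm between the wrist and scene views. I lined up on the wrist view, weighted slightly towards the scene view, and the head went in without touching.
- I judged final seating and uprightness from the pictures and the touch-down force, and did not measure the tilt again after release.

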